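# Clear the wax off the candle centrepiece and put it back together

## Task

Slide the crumb pan up against the end of the oak plinth so its lip sits flush there with no gap, then sweep all the loose wax chips off the plinth into the pan with the scraper block (not with the fingers), stand the scraper back on its cork mat, and draw the pan with the chips in it back about 5 cm from the plinth. Lower the dark top plate over the plinth's two pins until it lies flat on the plinth, and then stand every tealight upright on the plate. Leave the other things on the table where they are.

Things in the scene. Friction and masses are not known exactly. Their poses are not given: they have to be found in the camera images.
- board: Oak plinth of the candle centrepiece, 130 (x) x 190 (y) x 18 mm high, heavy, does not move. Origin: centre of its underside. Two steel locating pins stand on its top, 9 mm thick, at x = -54 and +54 mm, y = 0: 16 mm tall, the upper 7 mm tapered to 3 mm. The top between the pins (99 mm clear) is where the wax chips lie.
- board_edge (a point): Middle of the top edge of the plinth's -y end, on the side where the crumb pan is.
- plate: Dark wooden top plate, 130 (x) x 190 (y) x 10 mm thick, 0.4 kg, loose on the table. Origin: centre of its underside. Two through holes of 12 mm at x = -54 and +54 mm, y = 0, fit over the plinth's pins, either way round. Brass handle over its middle: a bar along x, 92 mm long, 12 mm wide (y), 43 to 57 mm above the underside, on posts at x = -38 and +38 mm.
- plate_handle (a point): Centre of the plate's handle bar, 50 mm above the plate's underside.
- pan: Metal crumb pan (small dustpan), 140 (x) x 95 (y) mm, loose, 0.35 kg. Origin: centre of its underside. Its low lip, 6 mm high, is at y = +47.5 mm and faces the plinth's -y end; the other three walls are 26 mm high, 4 mm thick; floor 3 mm thick. Its wooden handle sticks out beyond the back wall along -y: a bar 20 mm wide (x), from y = -45 to -110 mm, 22 to 38 mm above the table. It slides easily.
- pan_lip (a point): Middle of the top of the pan's lip, at its outer face (y = +47.5 mm, 6 mm up).
- pan_handle (a point): Place to grip the pan's handle: its middle at y = -81.5 mm, 30 mm above the pan's underside.
- scraper: Wooden scraper block with a rubber foot, 60 mm long (y), 40 mm thick (x), 53 mm high overall, standing upright on its foot on the cork mat, 0.12 kg. Origin: centre of its underside. From 20 to 53 mm up it is a grip 50 mm long (y) and 20 mm thick (x).
- scraper_grip (a point): Place to hold the scraper, on its centre line 42 mm above its underside.
- mat: Cork mat 72 (x) x 112 (y) x 3 mm, fixed to the table, on which the scraper lives. Origin: centre of its underside.
- chip0: Loose flake of hard cream candle wax, about 20 x 16 mm, 8 mm thick, 10 g, lying on the plinth. Origin: centre of its underside. Three to five of the five are present.
- chip1: Loose flake of hard cream candle wax, about 20 x 16 mm, 8 mm thick, 10 g, lying on the plinth. Origin: centre of its underside. Three to five of the five are present.
- chip2: Loose flake of hard cream candle wax, about 20 x 16 mm, 8 mm thick, 10 g, lying on the plinth. Origin: centre of its underside. Three to five of the five are present.
- chip3: Loose flake of hard cream candle wax, about 20 x 16 mm, 8 mm thick, 10 g, lying on the plinth. Origin: centre of its underside. Three to five of the five are present.
- chip4: Loose flake of hard cream candle wax, about 20 x 16 mm, 8 mm thick, 10 g, lying on the plinth. Origin: centre of its underside. Three to five of the five are present.
- tealight0: Tealight in a dark metal cup, 44 mm across, 24 mm high, 60 g, standing on the table. Origin: centre of its underside. Three or four of the four are present.
- tealight1: Tealight in a dark metal cup, 44 mm across, 24 mm high, 60 g, standing on the table. Origin: centre of its underside. Three or four of the four are present.
- tealight2: Tealight in a dark metal cup, 44 mm across, 24 mm high, 60 g, standing on the table. Origin: centre of its underside. Three or four of the four are present.
- tealight3: Tealight in a dark metal cup, 44 mm across, 24 mm high, 60 g, standing on the table. Origin: centre of its underside. Three or four of the four are present.
- remote: Black remote control, 165 x 44 x 18 mm; origin at the centre of its underside. Not part of the job: leave it alone.
- phone: White cordless phone lying down, 150 x 48 x 22 mm; origin at the centre of its underside. Not part of the job: leave it alone.
- pebble: Clay pebble ornament, 38 mm across, 23 mm high; origin at the centre of its underside. Not part of the job: leave it alone.
- matchbox: Cardboard matchbox, 54 x 35 x 16 mm; origin at the centre of its underside. Not part of the job: leave it alone.
- mug: White mug, 76 mm across, 85 mm high; origin at the centre of its underside. Not part of the job: leave it alone.

How it is judged:
On the way, in this order (a step that is already met when the one before it is completed fails the run):
1. The crumb pan's lip is flush against the -y end of the plinth (gap under 4 mm, within 20 mm sideways, square within 0.06 rad) (y of pan_lip in the frame of board between -0.1 and -0.091 m and x of pan_lip in the frame of board between -0.02 and 0.02 m and angle between the y axis of pan and the y axis of board, either way round below 0.06 rad and angle between pan's own z axis and vertical below 0.05 rad), for 0.2 s.
2. The scraper, held in the gripper, is brought down on the plinth's top (x of scraper in the frame of board between -0.07 and 0.07 m and y of scraper in the frame of board between -0.13 and 0.115 m and z of scraper in the frame of board between 0.014 and 0.024 m and contact force between the fingers and scraper above 1 N), for 0.2 s.
3. All wax chips lie in the crumb pan (x of chip0 in the frame of pan between -0.068 and 0.068 m and y of chip0 in the frame of pan between -0.046 and 0.0475 m and z of chip0 in the frame of pan between -0.002 and 0.024 m and x of chip1 in the frame of pan between -0.068 and 0.068 m and y of chip1 in the frame of pan between -0.046 and 0.0475 m and z of chip1 in the frame of pan between -0.002 and 0.024 m and x of chip2 in the frame of pan between -0.068 and 0.068 m and y of chip2 in the frame of pan between -0.046 and 0.0475 m and z of chip2 in the frame of pan between -0.002 and 0.024 m and x of chip3 in the frame of pan between -0.068 and 0.068 m and y of chip3 in the frame of pan between -0.046 and 0.0475 m and z of chip3 in the frame of pan between -0.002 and 0.024 m and x of chip4 in the frame of pan between -0.068 and 0.068 m and y of chip4 in the frame of pan between -0.046 and 0.0475 m and z of chip4 in the frame of pan between -0.002 and 0.024 m), for 0.3 s.
4. The top plate lies flat on the plinth with its holes over both pins (horizontal distance between plate and board below 0.004 m and angle between the x axis of plate and the x axis of board, either way round below 0.05 rad and angle between plate's own z axis and vertical below 0.025 rad and z of plate in the frame of board between 0.016 and 0.0205 m), for 0.3 s.
At the end, for the whole second after the job is handed in: All chips in the pan, pan flat, its lip 25 mm or more from the plinth; plate flat on the plinth over both pins (2.5 mm in height, 4 mm across); every tealight upright on the plate, centre 13 mm or more inside its edge; scraper upright on the mat, within 35 (x), 45 mm (y) of its centre; at rest (all of step 3 and all of step 4 and z of scraper in the frame of mat between 0.0015 and 0.007 m and angle between each of scraper, tealight0, tealight1, tealight2, tealight3's own z axis and vertical below 0.1 rad and linear speed of each of scraper, tealight0, tealight1, tealight2, tealight3, plate below 0.02 m/s and x of scraper in the frame of mat between -0.035 and 0.035 m and y of scraper in the frame of mat between -0.045 and 0.045 m and x of tealight0 in the frame of plate between -0.052 and 0.052 m and y of tealight0 in the frame of plate between -0.082 and 0.082 m and z of tealight0 in the frame of plate between 0.007 and 0.014 m and x of tealight1 in the frame of plate between -0.052 and 0.052 m and y of tealight1 in the frame of plate between -0.082 and 0.082 m and z of tealight1 in the frame of plate between 0.007 and 0.014 m and x of tealight2 in the frame of plate between -0.052 and 0.052 m and y of tealight2 in the frame of plate between -0.082 and 0.082 m and z of tealight2 in the frame of plate between 0.007 and 0.014 m and x of tealight3 in the frame of plate between -0.052 and 0.052 m and y of tealight3 in the frame of plate between -0.082 and 0.082 m and z of tealight3 in the frame of plate between 0.007 and 0.014 m and angle between pan's own z axis and vertical below 0.05 rad and height (world z) of pan below 0.006 m and y of pan_lip in the frame of board below -0.12 m); the robot touches nothing.
It fails at once if One of the other things on the table is pushed more than 30 mm away (distance of any of remote, phone, pebble, matchbox, mug from where it was at the start of the episode above 0.03 m).
It fails at once if A wax chip on the plinth is touched with the fingers ((contact force between the fingers and chip0 above 0.5 N and x of chip0 in the frame of board between -0.065 and 0.065 m and y of chip0 in the frame of board between -0.095 and 0.095 m and z of chip0 in the frame of board between 0.012 and 0.03 m) or (contact force between the fingers and chip1 above 0.5 N and x of chip1 in the frame of board between -0.065 and 0.065 m and y of chip1 in the frame of board between -0.095 and 0.095 m and z of chip1 in the frame of board between 0.012 and 0.03 m) or (contact force between the fingers and chip2 above 0.5 N and x of chip2 in the frame of board between -0.065 and 0.065 m and y of chip2 in the frame of board between -0.095 and 0.095 m and z of chip2 in the frame of board between 0.012 and 0.03 m) or (contact force between the fingers and chip3 above 0.5 N and x of chip3 in the frame of board between -0.065 and 0.065 m and y of chip3 in the frame of board between -0.095 and 0.095 m and z of chip3 in the frame of board between 0.012 and 0.03 m) or (contact force between the fingers and chip4 above 0.5 N and x of chip4 in the frame of board between -0.065 and 0.065 m and y of chip4 in the frame of board between -0.095 and 0.095 m and z of chip4 in the frame of board between 0.012 and 0.03 m)).
Of chip0, chip1, chip2, chip3, chip4 only 3 to 5 are there at a start; the rules pass over those that are not, and their reading is None.
Of tealight0, tealight1, tealight2, tealight3 only 3 to 4 are there at a start; the rules pass over those that are not, and their reading is None.
At some moment in a run one of plate, scraper may be knocked a few centimetres aside while the robot is not near it.
Once in a run the grip may slacken for a moment while it holds something.
It also fails if it takes over 210 s, if anything falls off the work surface, if the arm or the gripper's body presses on something with over 40 N, if the wrist force passes 120 N, or if a joint passes its speed limit or range.

## Robot

A 6-joint arm with a two-finger parallel gripper is mounted at the origin on the work surface. World frame = base frame: x ahead of the robot, y to its left, z up, the work surface at z = 0. Lengths are in m, angles in rad, forces in N, time in s.
With the tool pointing down it reaches from about 0.375 to 0.9 m from the base axis. Payload 3.1 kg.
Tool frame: the origin (TCP) lies between the finger pads; the fingertips stand 19 mm ahead of it and the grasp point (between the pads) is the TCP; z points along the fingers, y is the line along which they close (so a half turn about z gives the same grasp; the last joint's range is limited). The gripper opens to 87 mm and grips with 3 to 60 N. Pads are 19 mm wide; open, the fingers measure 117 mm over their backs; the gripper's body (75 mm by 190 mm) begins 51 mm behind the grasp point.
Start: joints at [1.058, 0.527, 1.433, -0, 1.181, -0.178], TCP at [0.205, 0.59, 0.242] pointing down, gripper open.
Joint ranges: [-3.08, 3.08], [-0.75, 2.2], [0.22, 2.44], [-1.43, 4.57], [0, 2.65], [-2.85, 2.85]. Speed limits (rad/s): [2.79, 2.79, 3.14, 3.14, 3.14, 3.14].

## Interface

Orientations are given as a unit quaternion [x, y, z, w].
In Python, from rig import telemetry, viewer, hand_in gives the robot as it stands. The module is installed in compiled form; this text tells all that it offers.
- The arm moves only by the shell command python3 -m creep 'ROWS' [FORCE]. ROWS is JSON, a list of rows, each an object with "translation": the shift along the tool's x, y, z in mm, a list of three; "roll": the turn about the tool's z in degrees; "gripper": the finger opening in mm, from 0 to 87. In form: [{"translation": [tx, ty, tz], "roll": roll, "gripper": gripper}, ...]. A call has 1 to 5 rows; each row is the pose to reach, as a shift and turn from the pose commanded when the call began, along the tool's axes at that moment; what a row does not reach only later rows make up. A row lasts 1/12 s, in which the tool goes at most 41.7 mm and 7.16 degrees, less where a joint would pass 70% of its speed; a pose out of reach is approached as far as the arm can. A call with a gripper value outside its range is refused whole. The fingers move at their own pace and stop on an object; FORCE is the grip in N (left out, the last holds). Time passes only in rows, so rows that repeat a pose let the fingers close. It gives the time, the measured TCP pose, the force, the opening and the grip force at its end, in the units of the state.
- telemetry.get_obs(): the state, without advancing time (a new reading comes with each control period).
- viewer.camera(name): name is "side" or "top" or "wrist"; returns the picture (400x640x3 uint8, blue, green, red); there is no depth.
- viewer.camera_info(name): a dict with "intrinsics" (3x3 intrinsics, pixels), "rvec" (rotation vector, rad) and "tvec" (3), from world to camera coordinates, as OpenCV has them; the wrist camera has in their place "hand_eye" (4x4, takes a point from camera to tool coordinates, whose origin is the TCP and whose axes are the flange's). Camera axes: x right, y down, z forward; pixel columns grow to the right and rows downward; lengths in m; the calibration is good to about 2 mm. A picture is of the moment at which its call begins: read the wrist's pose just before it. camera_info takes no time and is no camera call.
- hand_in(): hands the job in; it is judged then, once.
Trained networks look in the newest picture that a camera, given by its name, has taken for a name from the list of things; names that differ only in an ending like _2 or _b are one class to them, and where a whole thing is asked for, a point or a joint stands for the part that bears it (a point fixed in the world has none). Each returns a list of dicts, best first, with "p" (0 to 1); they miss things now and then, are a little off and sometimes report something else, mostly with a low value. They report only what shows in the picture. A call takes as long as a camera call.
- viewer.recognise(camera, thing): "bbox" ([left, top, width, height] in pixels, round what is visible of it).
The state is a dict: "time": time; "q": joint angles; "joint_velocities": joint speeds; "joint_torque": joint torques, N m; "position": TCP position; "tool_rot": TCP orientation; "ft_force": force on the tool from outside, world axes, zero at the start; "moment": the same for the moment, N m; "grip_width": finger opening in m; "grip_force": force on a finger pad.
Only numpy, scipy, OpenCV 4.12 (cv2) and the standard library are available. Lean on these libraries where they do the work, as an engineer would, in place of code of your own. Each camera call takes 0.05 s, during which the arm holds its last target. There are 200 camera calls.

## Working session

There is one attempt and no reset: what is moved stays moved. The work goes in short steps, Python scripts to look and compute and a shell command to move; the robot and the scene stay as the last step left them, time stands still between calls to the robot, and variables do not carry over. Pictures are saved under pics/ and viewed, at most 14 in all, crops included, and the job is handed in when it is done.

```bash
mkdir -p pics
cat > h.py <<'E'
import numpy as np, cv2
from scipy.spatial.transform import Rotation as R
from rig import telemetry, viewer, hand_in
def cam(name):
    i=viewer.camera_info(name); K=np.array(i["intrinsics"],float)
    if name!="wrist":
        Rm=cv2.Rodrigues(np.array(i["rvec"],float))[0]; t=np.array(i["tvec"],float).ravel()
        return K,Rm,t
    o=telemetry.get_obs(); T=np.eye(4); T[:3,:3]=R.from_quat(o["tool_rot"]).as_matrix(); T[:3,3]=o["position"]
    W=np.linalg.inv(T@np.array(i["hand_eye"])); return K,W[:3,:3],W[:3,3]
def unproj(c,uv,z):
    K,Rm,t=c; d=Rm.T@np.linalg.inv(K)@np.array([uv[0],uv[1],1.]); o=-Rm.T@t
    return o+d*(z-o[2])/d[2]
def proj(c,p):
    K,Rm,t=c; q=K@(Rm@np.array(p,float)+t); return q[:2]/q[2]
def shot(name,fn=None):
    c=cam(name); im=viewer.camera(name)
    if fn: cv2.imwrite("pics/"+fn,im)
    return c,im
def delta(target,yaw=None):
    """mm shift in tool axes to world TCP target; tool x-axis yaw"""
    o=telemetry.get_obs(); M=R.from_quat(o["tool_rot"]).as_matrix()
    return np.round(M.T@(np.array(target)-o["position"])*1000,1)
def state():
    o=telemetry.get_obs(); M=R.from_quat(o["tool_rot"]).as_matrix()
    print("t",round(o["time"],2),"pos",np.round(o["position"],4),"x",np.round(M[:,0],3),"y",np.round(M[:,1],3),"z",np.round(M[:,2],3),"F",np.round(o["ft_force"],1),"w",round(o["grip_width"],4),"gf",round(o["grip_force"],1))
E
python3 - <<'E'
from h import *
state()
for n in("top","side"):
    c,im=shot(n,n+"0.png"); print(n,np.round(-c[1].T@c[2],3))
c=cam("top")
for t,z in dict(board=.018,plate=.01,pan=.01,pan_handle=.03,scraper=.053,mat=.003,chip0=.026,tealight0=.024,remote=.018,phone=.022,pebble=.02,matchbox=.016,mug=.085,plate_handle=.05).items():
    for d in viewer.recognise("top",t)[:5]:
        if d["p"]<.3: continue
        b=d["bbox"]; print(t,round(d["p"],2),np.round(b),np.round(unproj(c,(b[0]+b[2]/2,b[1]+b[3]/2),z)[:2],3))
E
```

```text
t 0.0 pos [0.2044 0.5899 0.2406] x [-0.945  0.328  0.   ] y [ 0.328  0.945 -0.002] z [-0.001 -0.002 -1.   ] F [ 0.2  0.2 -0.4] w 0.0875 gf 0.0
top [ 0.373 -0.085  1.065]
side [0.247 0.674 0.937]
board 0.68 [252. 167.  69.  50.] [0.59  0.003]
plate 0.74 [201. 159.  15.  16.] [0.655 0.226]
plate 0.67 [117. 184.  73.  54.] [0.53  0.367]
plate 0.54 [255. 170.  62.  44.] [0.589 0.004]
pan 0.88 [336. 160.  60.  55.] [ 0.607 -0.217]
pan_handle 0.65 [334. 165.  61.  51.] [ 0.596 -0.214]
pan_handle 0.6 [254. 168.  64.  46.] [0.588 0.003]
scraper 0.74 [301. 244.  20.  19.] [ 0.418 -0.07 ]
mat 0.84 [291. 243.  41.  29.] [ 0.411 -0.071]
tealight0 0.82 [181. 271.  18.  16.] [0.347 0.247]
tealight0 0.62 [199. 160.  16.  16.] [0.651 0.226]
tealight0 0.61 [243. 242.  15.  18.] [0.424 0.092]
remote 0.38 [179. 270.  20.  14.] [0.352 0.251]
phone 0.65 [268. 105.  36.  48.] [0.77  0.012]
matchbox 0.79 [238. 125.  16.  15.] [0.759 0.125]
mug 0.62 [447. 184.  42.  46.] [ 0.546 -0.473]
plate_handle 0.95 [117. 184.  73.  54.] [0.522 0.35 ]
plate_handle 0.62 [334. 161.  62.  55.] [ 0.598 -0.21 ]
plate_handle 0.43 [238. 123.  18.  17.] [0.751 0.118]
```

View pics/top0.png

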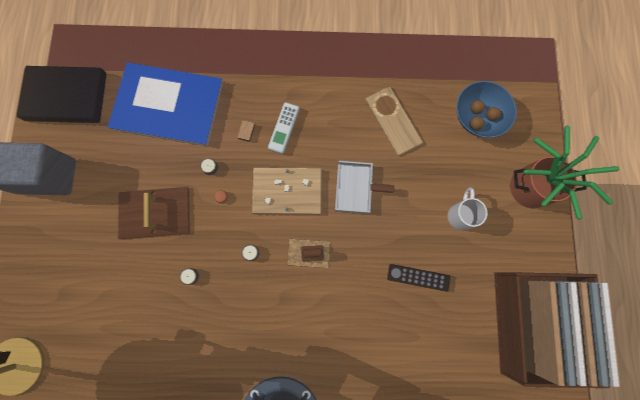

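View pics/side0.png

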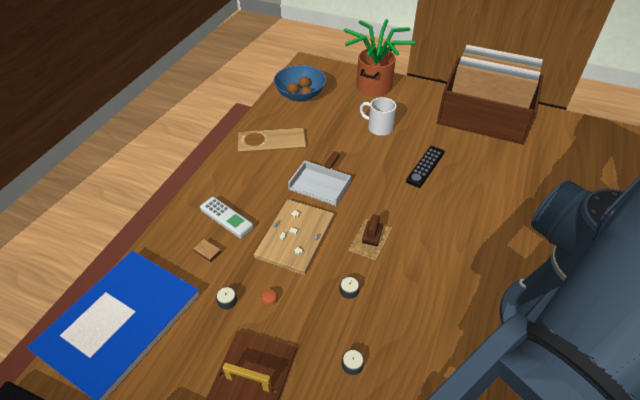

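The top picture shows the plinth at about (287,191), the pan at (355,187), the scraper and mat at (312,253), and the plate at (153,213). Three tealights are at (208,166), (250,253) and (189,276). The side view agrees, with 4–5 chips on the plinth. Next I move above the plinth for a wrist view.

```bash
m='x'
python3 -m creep '[{"translation":[-144,-120,-25],"roll":0,"gripper":87},{"translation":[-144,-120,-25],"roll":0,"gripper":87},{"translation":[-144,-120,-25],"roll":0,"gripper":87},{"translation":[-144,-120,-25],"roll":0,"gripper":87},{"translation":[-144,-120,-25],"roll":0,"gripper":87}]'
python3 -m creep '[{"translation":[-144,-120,-25],"roll":0,"gripper":87},{"translation":[-144,-120,-25],"roll":0,"gripper":87},{"translation":[-144,-120,-25],"roll":0,"gripper":87},{"translation":[-144,-120,-25],"roll":0,"gripper":87},{"translation":[-144,-120,-25],"roll":0,"gripper":87}]'
python3 -m creep '[{"translation":[-144,-120,-25],"roll":0,"gripper":87},{"translation":[-144,-120,-25],"roll":0,"gripper":87},{"translation":[-144,-120,-25],"roll":0,"gripper":87},{"translation":[-144,-120,-25],"roll":0,"gripper":87},{"translation":[-144,-120,-25],"roll":0,"gripper":87}]'
python3 -m creep '[{"translation":[-144,-120,-25],"roll":0,"gripper":87},{"translation":[-144,-120,-25],"roll":0,"gripper":87},{"translation":[-144,-120,-25],"roll":0,"gripper":87},{"translation":[-144,-120,-25],"roll":0,"gripper":87},{"translation":[-144,-120,-25],"roll":0,"gripper":87}]'
python3 -m creep '[{"translation":[0,0,0],"roll":35,"gripper":87},{"translation":[0,0,0],"roll":35,"gripper":87},{"translation":[0,0,0],"roll":35,"gripper":87},{"translation":[0,0,0],"roll":35,"gripper":87},{"translation":[0,0,0],"roll":35,"gripper":87}]'
python3 -m creep '[{"translation":[0,0,0],"roll":35,"gripper":87},{"translation":[0,0,0],"roll":35,"gripper":87},{"translation":[0,0,0],"roll":35,"gripper":87},{"translation":[0,0,0],"roll":35,"gripper":87},{"translation":[0,0,0],"roll":35,"gripper":87}]'
python3 - <<'E'
from h import *
state(); print(np.round(telemetry.get_obs()["q"],2)); print(np.round(viewer.camera_info("wrist")["hand_eye"],3))
c,im=shot("wrist","w0.png")
E
```

```text
time: 1.22
position: [0.3029, 0.4269, 0.2671]
tool_rot: [0.167, 0.986, -0.001, 0.001]
ft_force: [-0.3, -0.3, -0.2]
grip_width: 0.0872
grip_force: 0.0
time: 1.63
position: [0.4004, 0.2663, 0.2925]
tool_rot: [0.167, 0.986, -0.0, 0.001]
ft_force: [-0.2, 1.1, 0.1]
grip_width: 0.0868
grip_force: 0.0
time: 2.05
position: [0.4977, 0.1051, 0.3176]
tool_rot: [0.168, 0.986, -0.0, 0.002]
ft_force: [1.3, 0.2, -0.7]
grip_width: 0.0873
grip_force: 0.0
time: 2.47
position: [0.5942, -0.0562, 0.3423]
tool_rot: [0.168, 0.986, -0.001, 0.002]
ft_force: [0.0, -0.5, 1.1]
grip_width: 0.0868
grip_force: 0.0
time: 2.88
position: [0.5916, -0.0519, 0.3415]
tool_rot: [0.458, 0.889, -0.0, -0.0]
ft_force: [-0.1, -0.7, -0.4]
grip_width: 0.0868
grip_force: 0.0
time: 3.3
position: [0.5916, -0.0517, 0.3416]
tool_rot: [0.704, 0.71, -0.0, -0.0]
ft_force: [0.2, -0.7, 0.2]
grip_width: 0.0869
grip_force: 0.0
t 3.3 pos [ 0.5916 -0.0517  0.3416] x [-0.009  1.     0.   ] y [ 1.     0.009 -0.   ] z [-0.  0. -1.] F [ 0.2 -0.7  0.2] w 0.0869 gf 0.0
[-0.28  0.39  1.38  0.    1.37 -0.28]
[[-0.001 -0.968 -0.251  0.067]
 [ 1.    -0.    -0.001  0.   ]
 [ 0.001 -0.251  0.968 -0.144]
 [ 0.     0.     0.     1.   ]]
```

View pics/w0.png

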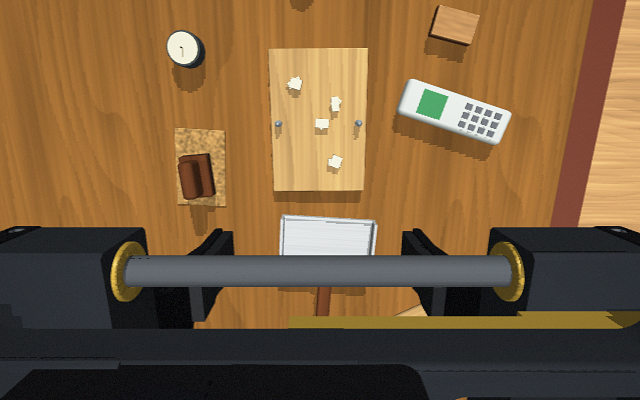

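Wrist view: the plinth's corners are at about (269,49), (367,48), (363,190) and (274,190), with pins at (278,124) and (358,124). Four chips are visible at (294,84), (335,104), (321,124) and (334,162). I back off in −y to see the pan.

```bash
python3 - <<'E'
from h import *
c=cam("wrist")
for uv in [(269,49),(367,48),(363.5,191),(274,191),(278,124),(358.5,123.5)]: print(uv,np.round(unproj(c,uv,.018 if uv[0] not in(278,358.5) else .032)[:2],4))
E
python3 -m creep '[{"translation":[-180,0,0],"roll":0,"gripper":87},{"translation":[-180,0,0],"roll":0,"gripper":87},{"translation":[-180,0,0],"roll":0,"gripper":87},{"translation":[-180,0,0],"roll":0,"gripper":87},{"translation":[-180,0,0],"roll":0,"gripper":87}]'
python3 - <<'E'
from h import *
state(); c,im=shot("wrist","w1.png")
E
```

```text
(269, 49) [0.5282 0.0953]
(367, 48) [0.6548 0.0971]
(363.5, 191) [ 0.658  -0.0924]
(274, 191) [ 0.5296 -0.0931]
(278, 124) [0.5392 0.0011]
(358.5, 123.5) [0.6457 0.0024]
time: 3.77
position: [0.5943, -0.2379, 0.3413]
tool_rot: [0.702, 0.712, -0.001, 0.002]
ft_force: [0.4, 0.6, -0.1]
grip_width: 0.0873
grip_force: 0.0
t 3.77 pos [ 0.5943 -0.2379  0.3413] x [-0.013  1.    -0.004] y [1.    0.013 0.001] z [ 0.001 -0.004 -1.   ] F [ 0.4  0.6 -0.1] w 0.0873 gf 0.0
```

View pics/w1.png

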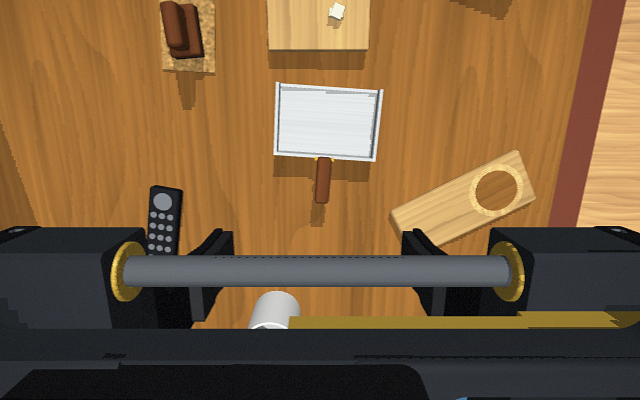

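The pan is at about (328,120), turned a few degrees, with its handle from (324,160) to (321,203). I compute its pose.

```bash
cat >> h.py <<'E'
def info():
    o=telemetry.get_obs(); M=R.from_quat(o["tool_rot"]).as_matrix(); return o,M
E
python3 - <<'E'
from h import *
c=cam("wrist")
for uv,z in [((277,83),.026),((382,90),.026),((376,160),.026),((274.5,155),.026),((324,160),.038),((321.5,203),.038),((329,201),.038),((315,202),.038),((331,158),.038),((316,157),.038)]: print(uv,np.round(unproj(c,uv,z)[:2],4))
E
```

```text
(277, 83) [ 0.5407 -0.1349]
(382, 90) [ 0.6775 -0.142 ]
(376, 160) [ 0.6748 -0.2336]
(274.5, 155) [ 0.5354 -0.2283]
(324, 160) [ 0.6031 -0.2328]
(321.5, 203) [ 0.6006 -0.2925]
(329, 201) [ 0.6109 -0.2895]
(315, 202) [ 0.5916 -0.2912]
(331, 158) [ 0.6124 -0.23  ]
(316, 157) [ 0.5923 -0.2289]
```

```bash
python3 -m creep '[{"translation":[-34,9,120],"roll":3,"gripper":60},{"translation":[-34,9,120],"roll":3,"gripper":60},{"translation":[-34,9,120],"roll":3,"gripper":60},{"translation":[-34,9,120],"roll":3,"gripper":60},{"translation":[-34,9,120],"roll":3,"gripper":60}]' >/dev/null
python3 -m creep '[{"translation":[0,0,120],"roll":0,"gripper":60},{"translation":[0,0,120],"roll":0,"gripper":60},{"translation":[0,0,120],"roll":0,"gripper":60},{"translation":[0,0,120],"roll":0,"gripper":60},{"translation":[0,0,120],"roll":0,"gripper":60}]'
python3 -m creep '[{"translation":[0,0,0],"roll":0,"gripper":60},{"translation":[0,0,0],"roll":0,"gripper":60},{"translation":[0,0,0],"roll":0,"gripper":60}]'>/dev/null
python3 - <<'E'
from h import *
state(); print(delta([.6035,-.266,.03]))
c,im=shot("wrist","w2.png")
E
```

```text
time: 4.65
position: [0.6046, -0.2647, 0.103]
tool_rot: [0.72, 0.694, 0.0, -0.0]
ft_force: [0.9, -0.2, 1.4]
grip_width: 0.0602
grip_force: 0.0
t 4.9 pos [ 0.606  -0.2666  0.1055] x [ 0.037  0.999 -0.004] y [ 0.999 -0.037  0.006] z [ 0.006 -0.004 -1.   ] F [ 0.6  0.4 -0.3] w 0.0601 gf 0.0
[ 0.8 -3.  75.5]
```

View pics/w2.png

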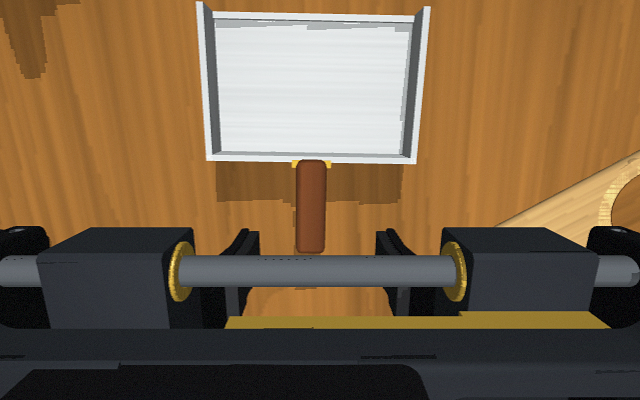

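The handle shows at columns 297–326, rows 160–253. I check its position against this closer view.

Run:
```python
from h import *
c=cam("wrist")
for uv,z in [((312,165),.038),((310.5,251),.038),((197,2),.026),((430,7),.026),((206.5,160),.026),((416.5,163),.026)]: print(np.round(unproj(c,uv,z)[:2],4))
```

```text
[ 0.6039 -0.2311]
[ 0.6004 -0.2897]
[ 0.5394 -0.133 ]
[ 0.678  -0.1407]
[ 0.5336 -0.227 ]
[ 0.6735 -0.2343]
```

```bash
python3 -m creep '[{"translation":[2,-4,75],"roll":0,"gripper":60},{"translation":[2,-4,75],"roll":0,"gripper":60},{"translation":[2,-4,75],"roll":0,"gripper":60},{"translation":[2,-4,75],"roll":0,"gripper":60},{"translation":[2,-4,75],"roll":0,"gripper":60}]' 20
python3 -m creep '[{"translation":[0,0,0],"roll":0,"gripper":5},{"translation":[0,0,0],"roll":0,"gripper":5},{"translation":[0,0,0],"roll":0,"gripper":5},{"translation":[0,0,0],"roll":0,"gripper":5},{"translation":[0,0,0],"roll":0,"gripper":5}]' 20
python3 -m creep '[{"translation":[0,0,0],"roll":0,"gripper":5},{"translation":[0,0,0],"roll":0,"gripper":5},{"translation":[0,0,0],"roll":0,"gripper":5},{"translation":[0,0,0],"roll":0,"gripper":5},{"translation":[0,0,0],"roll":0,"gripper":5}]' 20
python3 - <<'E'
from h import *
state()
c,im=shot("wrist")
E
```

```text
time: 5.37
position: [0.6014, -0.2643, 0.0285]
tool_rot: [0.72, 0.694, 0.0, 0.002]
ft_force: [-0.1, -0.2, -0.4]
grip_width: 0.0597
grip_force: 0.0
time: 5.78
position: [0.6004, -0.2636, 0.0274]
tool_rot: [0.72, 0.694, 0.0, 0.001]
ft_force: [0.6, 0.4, 0.1]
grip_width: 0.0343
grip_force: 0.0
time: 6.2
position: [0.6006, -0.2636, 0.0267]
tool_rot: [0.72, 0.694, 0.0, 0.001]
ft_force: [2.0, 0.3, 1.2]
grip_width: 0.0199
grip_force: 19.9
t 6.2 pos [ 0.6006 -0.2636  0.0267] x [ 0.037  0.999 -0.   ] y [ 0.999 -0.037  0.001] z [ 0.001 -0.    -1.   ] F [2.  0.3 1.2] w 0.0199 gf 19.9
```

```bash
python3 -m creep '[{"translation":[8,-2,0],"roll":-1,"gripper":5},{"translation":[16,-4,0],"roll":-2,"gripper":5},{"translation":[24,-6,0],"roll":-3,"gripper":5},{"translation":[32,-8,0],"roll":-3,"gripper":5},{"translation":[39,-9,0],"roll":-3,"gripper":5}]' 20
python3 -m creep '[{"translation":[0,0,0],"roll":0,"gripper":5},{"translation":[0,0,0],"roll":0,"gripper":5},{"translation":[0,0,0],"roll":0,"gripper":5}]' 20
python3 - <<'E'
from h import *
state()
c,im=shot("wrist","w3.png"); cv2.imwrite("pics/w3c.png",cv2.resize(im[0:200,150:500],None,fx=2,fy=2))
E
```

```text
time: 6.67
position: [0.592, -0.2232, 0.0268]
tool_rot: [0.701, 0.713, -0.0, -0.0]
ft_force: [0.6, -3.7, 1.7]
grip_width: 0.02
grip_force: 19.8
time: 6.92
position: [0.5917, -0.2221, 0.0263]
tool_rot: [0.702, 0.712, 0.0, -0.002]
ft_force: [0.8, 3.7, 1.9]
grip_width: 0.0194
grip_force: 19.8
t 6.92 pos [ 0.5917 -0.2221  0.0263] x [-0.015  1.     0.003] y [ 1.     0.015 -0.002] z [-0.002  0.003 -1.   ] F [0.8 3.7 1.9] w 0.0194 gf 19.8
```

View pics/w3c.png

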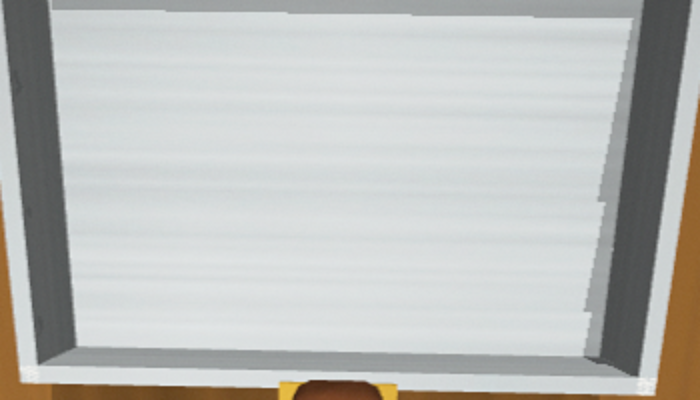

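The picture shows only the pan, and the lip is out of view. I push slowly and watch the force.

```bash
for i in 1 2 3; do python3 -m creep '[{"translation":[1,0,0],"roll":0,"gripper":5},{"translation":[2,0,0],"roll":0,"gripper":5},{"translation":[2,0,0],"roll":0,"gripper":5}]' 20 | grep -E "posi|ft_|rot"; done
```

```text
position: [0.5918, -0.2222, 0.0265]
tool_rot: [0.702, 0.713, -0.0, -0.001]
ft_force: [-1.7, 1.1, 3.7]
position: [0.5923, -0.2215, 0.0267]
tool_rot: [0.701, 0.713, -0.001, 0.001]
ft_force: [-3.1, -3.7, 4.5]
position: [0.5941, -0.2199, 0.0268]
tool_rot: [0.701, 0.713, 0.0, 0.003]
ft_force: [-0.4, -5.2, 1.2]
```

```bash
for i in 1 2; do python3 -m creep '[{"translation":[1,0,0],"roll":0,"gripper":5},{"translation":[2,0,0],"roll":0,"gripper":5},{"translation":[2,0,0],"roll":0,"gripper":5},{"translation":[2,0,0],"roll":0,"gripper":5}]' 20 | grep -E "posi|ft_|rot"; done
python3 - <<'E'
from h import *
state()
a=shot("top")[1][150:225,240:400]; b=shot("side")[1][150:280,240:370]
cv2.imwrite("pics/a1.png",np.hstack([cv2.resize(a,(480,225),interpolation=cv2.INTER_CUBIC),cv2.resize(b[:91],(321,225),interpolation=cv2.INTER_CUBIC)]))
E
```

```text
position: [0.5947, -0.2195, 0.027]
tool_rot: [0.701, 0.713, -0.0, 0.004]
ft_force: [-0.8, -9.2, -0.6]
position: [0.5947, -0.2194, 0.0273]
tool_rot: [0.701, 0.713, -0.001, 0.005]
ft_force: [-2.8, -12.9, 1.5]
t 8.38 pos [ 0.5947 -0.2194  0.0273] x [-0.017  1.    -0.009] y [1.    0.017 0.006] z [ 0.006 -0.009 -1.   ] F [ -2.8 -12.9   1.5] w 0.0195 gf 20.0
```

View pics/a1.png

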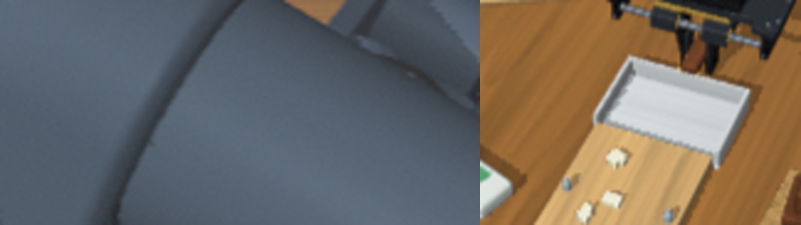

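The side crop shows the lip against the plinth end, and the force rose to 13 N at a stall, so the pan is flush. I relax, release, and go to look at the scraper.

```bash
python3 -m creep '[{"translation":[-6,0,0],"roll":0,"gripper":5},{"translation":[-6,0,0],"roll":0,"gripper":60},{"translation":[-6,0,0],"roll":0,"gripper":60},{"translation":[-6,0,0],"roll":0,"gripper":60},{"translation":[-6,0,0],"roll":0,"gripper":60}]' 20 | grep -E "posi|ft_|rot|wid"
python3 -m creep '[{"translation":[0,0,0],"roll":0,"gripper":60},{"translation":[0,0,-40],"roll":0,"gripper":60},{"translation":[0,0,-80],"roll":0,"gripper":60},{"translation":[0,0,-120],"roll":0,"gripper":60},{"translation":[0,0,-160],"roll":0,"gripper":60}]' 20 | grep -E "posi|ft_|rot|wid"
python3 -m creep '[{"translation":[0,-172,-60],"roll":0,"gripper":70},{"translation":[0,-172,-60],"roll":0,"gripper":70},{"translation":[0,-172,-60],"roll":0,"gripper":70},{"translation":[0,-172,-60],"roll":0,"gripper":70},{"translation":[0,-172,-60],"roll":0,"gripper":70}]' 20 | grep -E "posi|ft_|rot|wid"
python3 -m creep '[{"translation":[0,0,0],"roll":0,"gripper":70},{"translation":[0,0,0],"roll":0,"gripper":70}]' >/dev/null
python3 - <<'E'
from h import *
state()
c,im=shot("wrist","w4.png")
for t in("scraper","mat","pan","chip0","board"):
  for d in viewer.recognise("wrist",t)[:5]: print(t,round(d["p"],2),np.round(d["bbox"]))
E
```

```text
position: [0.5921, -0.2191, 0.0261]
tool_rot: [0.702, 0.713, 0.0, -0.001]
ft_force: [-0.1, -0.6, -0.2]
grip_width: 0.0385
position: [0.592, -0.2194, 0.1877]
tool_rot: [0.702, 0.713, -0.0, -0.001]
ft_force: [1.0, -0.6, 1.2]
grip_width: 0.0594
position: [0.416, -0.2209, 0.2476]
tool_rot: [0.702, 0.712, -0.001, -0.001]
ft_force: [-0.6, -0.5, -0.9]
grip_width: 0.0696
t 9.9 pos [ 0.4208 -0.223   0.2472] x [-0.014  1.    -0.001] y [1.    0.014 0.002] z [ 0.002 -0.001 -1.   ] F [-0.6 -0.4  0.5] w 0.07 gf 0.0
scraper 0.96 [296.   0.  45.  65.]
scraper 0.53 [282.   1.  75.  79.]
mat 0.8 [283.   0.  73.  81.]
pan 0.89 [407.  53. 150. 149.]
chip0 0.7 [507.   0.  23.  16.]
board 0.9 [417.   0. 137.  55.]
```

View pics/w4.png

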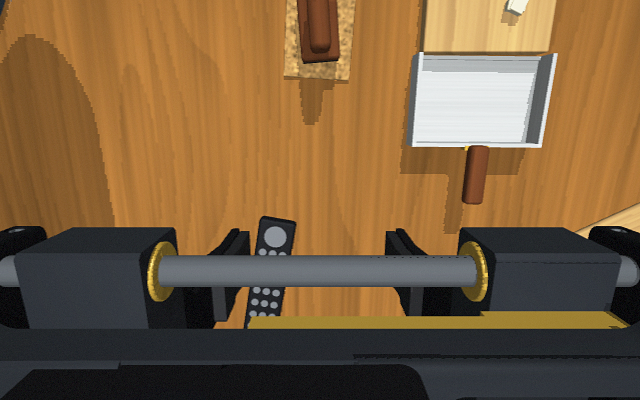

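The pan's lip is flush at row ~53. The scraper and mat are cut off at the top around (318,35), so I back off 60 mm.

```bash
python3 -m creep '[{"translation":[-60,0,0],"roll":0,"gripper":70},{"translation":[-60,0,0],"roll":0,"gripper":70},{"translation":[-60,0,0],"roll":0,"gripper":70},{"translation":[-60,0,0],"roll":0,"gripper":70}]' >/dev/null
python3 - <<'E'
from h import *
state()
c,im=shot("wrist","w5.png"); np.save("c5.npy",np.array([*c[1].ravel(),*c[2]]))
for t in("scraper","mat"):
  for d in viewer.recognise("wrist",t)[:5]: print(t,round(d["p"],2),np.round(d["bbox"]))
cv2.imwrite("pics/w5c.png",cv2.resize(im[0:160,240:400],None,fx=3.75,fy=3.75,interpolation=cv2.INTER_CUBIC))
E
```

```text
t 10.53 pos [ 0.4217 -0.2833  0.2459] x [-0.014  1.     0.001] y [ 1.     0.014 -0.001] z [-0.001  0.001 -1.   ] F [-0.1  1.3 -0.5] w 0.0698 gf 0.0
mat 0.65 [281.   1.  72.  18.]
```

View pics/w5c.png

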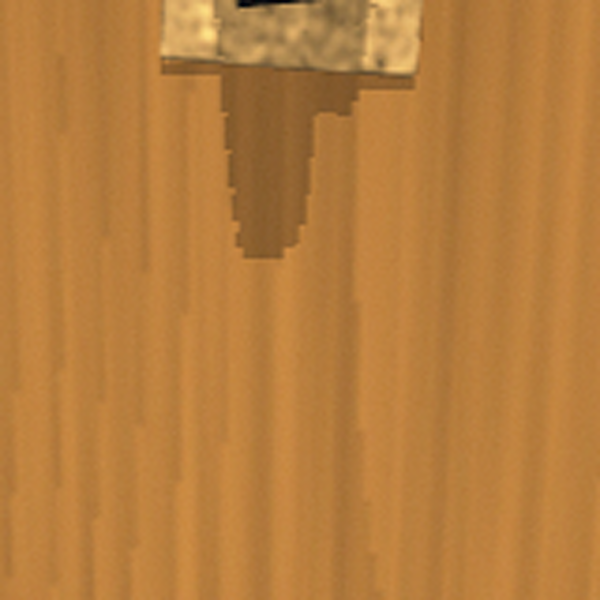

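That was the wrong way; the mat is at the top edge. I go forward instead.

```bash
python3 -m creep '[{"translation":[120,0,0],"roll":0,"gripper":70},{"translation":[120,0,0],"roll":0,"gripper":70},{"translation":[120,0,0],"roll":0,"gripper":70},{"translation":[120,0,0],"roll":0,"gripper":70},{"translation":[120,0,0],"roll":0,"gripper":70}]' >/dev/null
python3 -m creep '[{"translation":[0,0,0],"roll":0,"gripper":70},{"translation":[0,0,0],"roll":0,"gripper":70}]' >/dev/null
python3 - <<'E'
from h import *
state()
c,im=shot("wrist","w6.png"); 
for t in("scraper","mat","chip0"):
  for d in viewer.recognise("wrist",t)[:5]: print(t,round(d["p"],2),np.round(d["bbox"]))
cv2.imwrite("pics/w6c.png",cv2.resize(im[0:200,260:580],None,fx=2.5,fy=2.5,interpolation=cv2.INTER_CUBIC))
E
```

```text
t 11.27 pos [ 0.4201 -0.1635  0.2468] x [-0.015  1.    -0.001] y [1.    0.015 0.001] z [ 0.001 -0.001 -1.   ] F [-0.4 -0.7  0.3] w 0.0697 gf 0.0
scraper 0.6 [298.  58.  42.  60.]
mat 0.95 [282.  25.  74. 109.]
chip0 0.71 [488.   3.  21.  18.]
chip0 0.58 [500.  57.  18.  22.]
chip0 0.33 [297.  58.  46.  60.]
chip0 0.23 [404. 112. 144. 130.]
```

View pics/w6c.png

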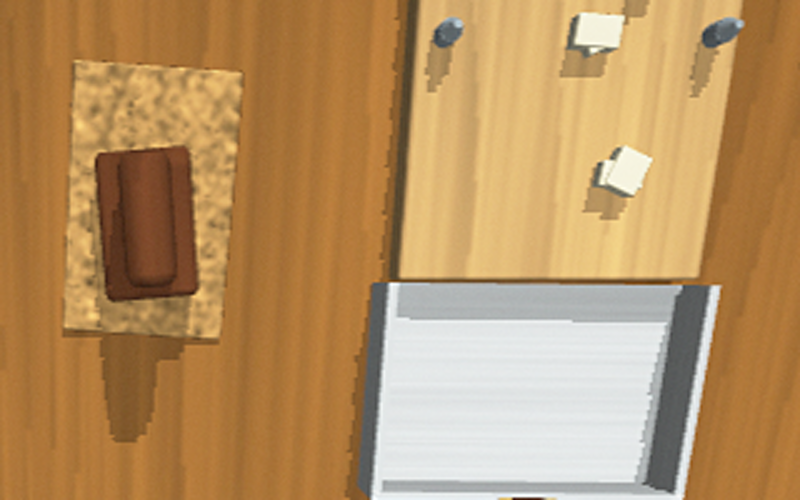

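Scraper: foot corners in the crop are at (96,154), (188,146), (198,293) and (108,300), with its grip top at about (149,215). Mat corners are at (75,60), (243,71), (219,343) and (63,334). Both finger-visible chips are clear of it.

Run:
```python
from h import *
c=cam("wrist")
def P(l,z):
    q=np.array([unproj(c,(u/2.5+260,v/2.5),z)[:2] for u,v in l]); print(np.round(q,4).tolist(),"mean",np.round(q.mean(0),4)); return q
P([(96,154),(188,146),(198,293),(108,300)],.020)
P([(121,155),(167,152),(176,283),(130,287)],.054)
P([(75,60),(243,71),(219,343),(63,334)],.003)
print("pan wall fronts");P([(372,284),(719,287),(374,497),(683,499)],.026)
print("board end");P([(399,279),(700,279)],.018); P([(442,26),(733,26)],.034)
print("chips");P([(595,30),(628,172)],.026)
```

```text
[[0.3985, -0.0454], [0.4364, -0.0419], [0.4423, -0.1006], [0.4036, -0.1041]] mean [ 0.4202 -0.073 ]
[[0.4097, -0.0503], [0.427, -0.0491], [0.4314, -0.0966], [0.4136, -0.0983]] mean [ 0.4204 -0.0736]
[[0.3887, -0.0063], [0.4596, -0.0096], [0.4536, -0.1228], [0.3825, -0.1198]] mean [ 0.4211 -0.0646]
pan wall fronts
[[0.5152, -0.0959], [0.6616, -0.0952], [0.5237, -0.1885], [0.6626, -0.1876]] mean [ 0.5908 -0.1418]
board end
[[0.5287, -0.0937], [0.6582, -0.092]] mean [ 0.5934 -0.0928]
[[0.532, 0.0002], [0.6436, 0.0017]] mean [0.5878 0.0009]
chips
[[0.5948, 0.0017], [0.616, -0.0503]] mean [ 0.6054 -0.0243]
```

```bash
python3 -m creep '[{"translation":[90,1,0],"roll":-4.5,"gripper":55},{"translation":[90,1,0],"roll":-4.5,"gripper":55},{"translation":[90,1,40],"roll":-4.5,"gripper":55},{"translation":[90,1,80],"roll":-4.5,"gripper":55},{"translation":[90,1,120],"roll":-4.5,"gripper":55}]' >/dev/null
python3 -m creep '[{"translation":[0,0,20],"roll":0,"gripper":55},{"translation":[0,0,30],"roll":0,"gripper":55},{"translation":[0,0,30],"roll":0,"gripper":55},{"translation":[0,0,30],"roll":0,"gripper":55}]' | grep posi
python3 - <<'E'
from h import *
state(); print(delta([.4203,-.0733,.047]))
E
```

```text
position: [0.4191, -0.0732, 0.096]
t 12.22 pos [ 0.4191 -0.0732  0.096 ] x [-0.093  0.996  0.001] y [ 0.996  0.093 -0.001] z [-0.001  0.001 -1.   ] F [ 0.  -0.6  0.5] w 0.0552 gf 0.0
[-0.2  1.2 49. ]
```

```bash
python3 -m creep '[{"translation":[0,1,25],"roll":0,"gripper":55},{"translation":[0,1,48],"roll":0,"gripper":55},{"translation":[0,1,49],"roll":0,"gripper":55},{"translation":[0,1,49],"roll":0,"gripper":5},{"translation":[0,1,49],"roll":0,"gripper":5}]' 30 | grep -E "posi|ft|wid"
python3 -m creep '[{"translation":[0,0,0],"roll":0,"gripper":5},{"translation":[0,0,0],"roll":0,"gripper":5},{"translation":[0,0,0],"roll":0,"gripper":5},{"translation":[0,0,0],"roll":0,"gripper":5},{"translation":[0,0,0],"roll":0,"gripper":5}]' | grep -E "posi|ft|wid|grip"
python3 -m creep '[{"translation":[0,0,0],"roll":0,"gripper":5},{"translation":[0,0,0],"roll":0,"gripper":5},{"translation":[0,0,0],"roll":0,"gripper":5}]' | grep -E "posi|ft|rot|wid|grip"
```

```text
position: [0.4208, -0.0731, 0.0487]
ft_force: [-0.8, 0.5, -0.6]
grip_width: 0.0482
position: [0.4204, -0.0727, 0.0481]
ft_force: [-0.4, -0.7, 5.0]
grip_width: 0.0198
grip_force: 30.0
position: [0.4204, -0.0727, 0.0481]
tool_rot: [0.673, 0.74, 0.0, 0.001]
ft_force: [-0.7, -0.1, 6.4]
grip_width: 0.0199
grip_force: 30.0
```

```bash
python3 -m creep '[{"translation":[0,0,-25],"roll":0,"gripper":5},{"translation":[0,0,-55],"roll":0,"gripper":5},{"translation":[0,0,-80],"roll":0,"gripper":5},{"translation":[0,0,-100],"roll":0,"gripper":5},{"translation":[0,0,-110],"roll":0,"gripper":5}]' 40 | grep -E "posi|ft|wid"
python3 -m creep '[{"translation":[30,33,0],"roll":0,"gripper":5},{"translation":[60,66,0],"roll":0,"gripper":5},{"translation":[90,99,0],"roll":0,"gripper":5},{"translation":[120,132,0],"roll":0,"gripper":5},{"translation":[140,155,0],"roll":0,"gripper":5}]' | grep -E "posi|ft|wid"
python3 -m creep '[{"translation":[12,12,0],"roll":-6,"gripper":5},{"translation":[12,12,0],"roll":-13,"gripper":5},{"translation":[12,12,0],"roll":-20,"gripper":5},{"translation":[12,12,0],"roll":-27,"gripper":5},{"translation":[12,12,0],"roll":-34,"gripper":5}]' | grep -E "posi|ft|wid"
python3 -m creep '[{"translation":[0,0,0],"roll":-7,"gripper":5},{"translation":[0,0,0],"roll":-14,"gripper":5},{"translation":[0,0,0],"roll":-21,"gripper":5},{"translation":[0,0,0],"roll":-28,"gripper":5},{"translation":[0,0,0],"roll":-34,"gripper":5}]' | grep -E "posi|ft|wid"
python3 -m creep '[{"translation":[0,0,0],"roll":-7,"gripper":5},{"translation":[0,0,0],"roll":-14,"gripper":5},{"translation":[0,0,0],"roll":-17.4,"gripper":5},{"translation":[0,0,0],"roll":-17.4,"gripper":5},{"translation":[0,0,0],"roll":-17.4,"gripper":5}]' | grep -E "posi|ft|wid"
python3 - <<'E'
from h import *
state();print(delta([.572,.094,.16]))
K,Rm,t=c=cam("side"); im=viewer.camera("side"); u=proj(c,[.572,.0,.03]).astype(int); print(u)
v=viewer.camera("wrist")
cv2.imwrite("pics/a2.png",np.hstack([cv2.resize(im[u[1]-75:u[1]+75,u[0]-75:u[0]+75],(400,400)),cv2.resize(v[:300],(400,400))]))
for n in("chip0",):
  for d in viewer.recognise("side",n)[:6]: print(n,round(d["p"],2),np.round(d["bbox"]))
E
```

```text
position: [0.4208, -0.0728, 0.1597]
ft_force: [0.1, -0.2, -1.3]
grip_width: 0.0197
position: [0.5613, 0.0826, 0.1573]
ft_force: [-0.2, -0.2, -1.4]
grip_width: 0.0198
position: [0.571, 0.0944, 0.1568]
ft_force: [0.7, -0.7, -1.1]
grip_width: 0.0197
position: [0.571, 0.094, 0.1569]
ft_force: [0.1, -0.1, 0.0]
grip_width: 0.0198
position: [0.5713, 0.094, 0.1571]
ft_force: [-0.2, 0.2, -1.6]
grip_width: 0.0196
t 15.38 pos [0.5713 0.094  0.1571] x [-1.    -0.012  0.001] y [-0.012  1.     0.   ] z [-0.001  0.    -1.   ] F [-0.2  0.2 -1.6] w 0.0196 gf 40.0
[-0.7  0.  -2.9]
[302 230]
```

View pics/a2.png

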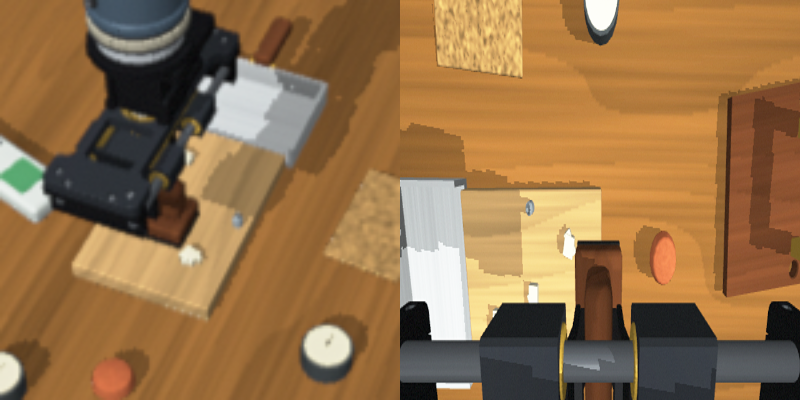

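Picture: the scraper is held squarely, with its long side across the plinth. A chip lies just ahead of it and the pan is clear. I lower it.

```bash
python3 -m creep '[{"translation":[0,0,25],"roll":0,"gripper":5},{"translation":[0,0,55],"roll":0,"gripper":5},{"translation":[0,0,75],"roll":0,"gripper":5},{"translation":[0,0,88],"roll":0,"gripper":5},{"translation":[0,0,91],"roll":0,"gripper":5}]' | grep -E "posi|ft|wid"
python3 -m creep '[{"translation":[0,0,1],"roll":0,"gripper":5},{"translation":[0,0,2],"roll":0,"gripper":5},{"translation":[0,0,2],"roll":0,"gripper":5},{"translation":[0,0,2],"roll":0,"gripper":5},{"translation":[0,0,2],"roll":0,"gripper":5}]' | grep -E "posi|ft|wid"
```

```text
position: [0.57, 0.0939, 0.064]
ft_force: [0.4, -0.5, -2.0]
grip_width: 0.0195
position: [0.5724, 0.0939, 0.0655]
ft_force: [-0.3, -0.1, -0.5]
grip_width: 0.0196
```

```bash
for i in 1 2; do python3 -m creep '[{"translation":[0,0,1],"roll":0,"gripper":5},{"translation":[0,0,1],"roll":0,"gripper":5},{"translation":[0,0,1],"roll":0,"gripper":5}]' | grep -E "posi|ft|wid"; done
```

```text
position: [0.5719, 0.0939, 0.0638]
ft_force: [1.2, 0.5, -0.8]
grip_width: 0.0198
position: [0.5719, 0.094, 0.0631]
ft_force: [-2.4, 0.4, 4.8]
grip_width: 0.0199
```

```bash
python3 -m creep '[{"translation":[0,-5,0],"roll":0,"gripper":5},{"translation":[0,-13,0],"roll":0,"gripper":5},{"translation":[0,-21,0],"roll":0,"gripper":5},{"translation":[0,-29,0],"roll":0,"gripper":5},{"translation":[0,-37,0],"roll":0,"gripper":5}]' | grep -E "posi|ft|wid"
python3 -m creep '[{"translation":[0,-8,0],"roll":0,"gripper":5},{"translation":[0,-16,0],"roll":0,"gripper":5},{"translation":[0,-24,0],"roll":0,"gripper":5},{"translation":[0,-32,0],"roll":0,"gripper":5},{"translation":[0,-40,0],"roll":0,"gripper":5}]' | grep -E "posi|ft|wid"
python3 -m creep '[{"translation":[0,-8,0],"roll":0,"gripper":5},{"translation":[0,-16,0],"roll":0,"gripper":5},{"translation":[0,-24,0],"roll":0,"gripper":5},{"translation":[0,-32,0],"roll":0,"gripper":5},{"translation":[0,-40,0],"roll":0,"gripper":5}]' | grep -E "posi|ft|wid"
python3 -m creep '[{"translation":[0,-8,0],"roll":0,"gripper":5},{"translation":[0,-16,0],"roll":0,"gripper":5},{"translation":[0,-24,0],"roll":0,"gripper":5},{"translation":[0,-32,0],"roll":0,"gripper":5},{"translation":[0,-40,0],"roll":0,"gripper":5}]' | grep -E "posi|ft|wid"
python3 -m creep '[{"translation":[0,-8,0],"roll":0,"gripper":5},{"translation":[0,-16,0],"roll":0,"gripper":5},{"translation":[0,-24,0],"roll":0,"gripper":5},{"translation":[0,-32,0],"roll":0,"gripper":5},{"translation":[0,-40,0],"roll":0,"gripper":5}]' | grep -E "posi|ft|wid"
python3 -m creep '[{"translation":[0,-3,0],"roll":0,"gripper":5},{"translation":[0,-3,0],"roll":0,"gripper":5},{"translation":[0,-3,0],"roll":0,"gripper":5}]' | grep -E "posi|rot|ft|wid"
```

```text
position: [0.573, 0.057, 0.0632]
ft_force: [0.6, 4.6, 5.3]
grip_width: 0.0195
position: [0.5736, 0.0169, 0.0632]
ft_force: [0.5, 5.4, 6.0]
grip_width: 0.0198
position: [0.5739, -0.023, 0.0632]
ft_force: [0.3, 5.5, 6.0]
grip_width: 0.0193
position: [0.574, -0.0627, 0.0631]
ft_force: [0.2, 5.8, 6.9]
grip_width: 0.0195
position: [0.5744, -0.1026, 0.0631]
ft_force: [-0.9, 5.2, 5.9]
grip_width: 0.02
position: [0.5746, -0.1066, 0.0631]
tool_rot: [-0.006, 1.0, 0.0, 0.0]
ft_force: [-0.8, 0.7, 5.6]
grip_width: 0.0197
```

```bash
python3 -m creep '[{"translation":[0,0,-35],"roll":0,"gripper":5},{"translation":[-10,30,-35],"roll":0,"gripper":5},{"translation":[-16,70,-35],"roll":0,"gripper":5},{"translation":[-25,110,-35],"roll":0,"gripper":5},{"translation":[-32,150,-35],"roll":0,"gripper":5}]' | grep -E "posi|ft|wid"
python3 -m creep '[{"translation":[0,25,0],"roll":0,"gripper":5},{"translation":[0,50,0],"roll":0,"gripper":5},{"translation":[0,50,0],"roll":0,"gripper":5},{"translation":[0,50,20],"roll":0,"gripper":5},{"translation":[0,50,33],"roll":0,"gripper":5}]' | grep -E "posi|ft|wid"
python3 -m creep '[{"translation":[0,0,1],"roll":0,"gripper":5},{"translation":[0,0,2],"roll":0,"gripper":5},{"translation":[0,0,2],"roll":0,"gripper":5}]' | grep -E "posi|rot|ft|wid"
```

```text
position: [0.6047, 0.0446, 0.0971]
ft_force: [0.7, -0.3, -1.2]
grip_width: 0.0196
position: [0.6037, 0.094, 0.0636]
ft_force: [-0.2, 0.2, -1.7]
grip_width: 0.0194
position: [0.6036, 0.0935, 0.0621]
tool_rot: [-0.006, 1.0, 0.0, -0.001]
ft_force: [-0.3, 2.9, 1.5]
grip_width: 0.0196
```

```bash
python3 -m creep '[{"translation":[-1,-5,0],"roll":0,"gripper":5},{"translation":[-2,-13,0],"roll":0,"gripper":5},{"translation":[-3,-21,0],"roll":0,"gripper":5},{"translation":[-3,-29,0],"roll":0,"gripper":5},{"translation":[-3,-37,0],"roll":0,"gripper":5}]' | grep -E "posi|ft|wid"
python3 -m creep '[{"translation":[0,-8,0],"roll":0,"gripper":5},{"translation":[0,-16,0],"roll":0,"gripper":5},{"translation":[0,-24,0],"roll":0,"gripper":5},{"translation":[0,-32,0],"roll":0,"gripper":5},{"translation":[0,-40,0],"roll":0,"gripper":5}]' | grep -E "posi|ft|wid"
python3 -m creep '[{"translation":[0,-8,0],"roll":0,"gripper":5},{"translation":[0,-16,0],"roll":0,"gripper":5},{"translation":[0,-24,0],"roll":0,"gripper":5},{"translation":[0,-32,0],"roll":0,"gripper":5},{"translation":[0,-40,0],"roll":0,"gripper":5}]' | grep -E "posi|ft|wid"
python3 -m creep '[{"translation":[0,-8,0],"roll":0,"gripper":5},{"translation":[0,-16,0],"roll":0,"gripper":5},{"translation":[0,-24,0],"roll":0,"gripper":5},{"translation":[0,-32,0],"roll":0,"gripper":5},{"translation":[0,-40,0],"roll":0,"gripper":5}]' | grep -E "posi|ft|wid"
python3 -m creep '[{"translation":[0,-8,0],"roll":0,"gripper":5},{"translation":[0,-16,0],"roll":0,"gripper":5},{"translation":[0,-24,0],"roll":0,"gripper":5},{"translation":[0,-32,0],"roll":0,"gripper":5},{"translation":[0,-40,0],"roll":0,"gripper":5}]' | grep -E "posi|ft|wid"
python3 -m creep '[{"translation":[0,-3,0],"roll":0,"gripper":5},{"translation":[0,-3,0],"roll":0,"gripper":5},{"translation":[0,-3,-30],"roll":0,"gripper":5},{"translation":[0,-3,-60],"roll":0,"gripper":5},{"translation":[60,-3,-95],"roll":0,"gripper":5}]' | grep -E "posi|rot|ft|wid"
python3 - <<'E'
from h import *
state(); print(telemetry.get_obs()["q"][5])
a=cam("side"),viewer.camera("side"); u=proj(a[0],[.59,-.1,.03]).astype(int); im=a[1]
for n in("chip0",):
  for d in viewer.recognise("side",n)[:6]: b=d["bbox"];print(n,round(d["p"],2),np.round(b),np.round(unproj(a[0],(b[0]+b[2]/2,b[1]+b[3]/2),.01),3))
b=viewer.camera("wrist")
cv2.imwrite("pics/a3.png",np.hstack([cv2.resize(im[u[1]-60:u[1]+60,u[0]-60:u[0]+60],(400,400)),cv2.resize(b[:300],(400,400))]))
E
```

```text
position: [0.6071, 0.0557, 0.0621]
ft_force: [-0.3, -0.6, -1.4]
grip_width: 0.0197
position: [0.6078, 0.0165, 0.0625]
ft_force: [0.1, -0.0, -0.6]
grip_width: 0.0198
position: [0.6084, -0.0233, 0.0626]
ft_force: [-0.2, -0.4, -1.4]
grip_width: 0.0196
position: [0.6089, -0.0634, 0.0625]
ft_force: [0.0, -0.7, 0.2]
grip_width: 0.0198
position: [0.6102, -0.1035, 0.063]
ft_force: [0.9, 0.5, 0.5]
grip_width: 0.0198
position: [0.5812, -0.1079, 0.1462]
tool_rot: [-0.007, 1.0, -0.002, 0.007]
ft_force: [1.1, -1.6, -0.8]
grip_width: 0.0195
t 22.78 pos [ 0.5812 -0.1079  0.1462] x [-1.    -0.015 -0.014] y [-0.015  1.    -0.005] z [ 0.014 -0.005 -1.   ] F [ 1.1 -1.6 -0.8] w 0.0195 gf 40.0
-1.9590501969127938
chip0 0.41 [303. 194.   7.   7.] [ 0.618 -0.123  0.01 ]
```

View pics/a3.png

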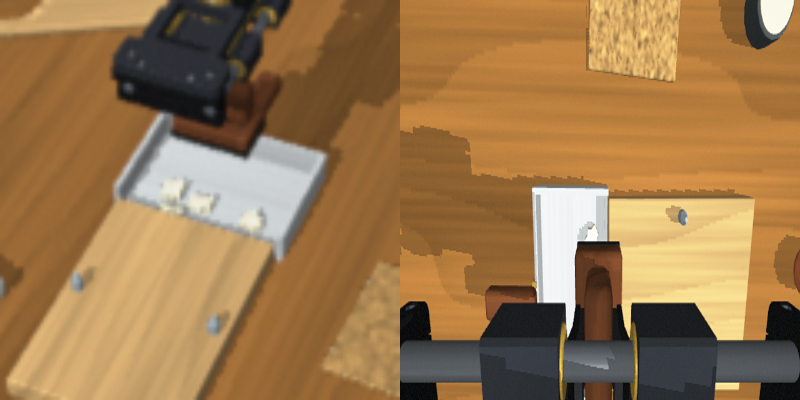

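All the chips show inside the pan in the side crop, around (175,188)–(252,220), and the plinth is clean. I take the scraper over the mat.

```bash
python3 -m creep '[{"translation":[40,12,0],"roll":0,"gripper":5},{"translation":[80,24,0],"roll":0,"gripper":5},{"translation":[120,36,0],"roll":0,"gripper":5},{"translation":[134,45,0],"roll":0,"gripper":5},{"translation":[134,45,0],"roll":0,"gripper":5}]' | grep -E "posi|ft|wid"
python3 -m creep '[{"translation":[0,0,20],"roll":0,"gripper":5},{"translation":[0,0,40],"roll":0,"gripper":5},{"translation":[0,0,40],"roll":0,"gripper":5},{"translation":[0,0,40],"roll":0,"gripper":5},{"translation":[0,0,40],"roll":0,"gripper":5}]' | grep -E "posi|ft|wid"
python3 - <<'E'
from h import *
state();print(delta([.421,-.0646,.0481]))
E
```

```text
position: [0.4328, -0.0597, 0.1424]
ft_force: [-0.4, 0.5, -1.7]
grip_width: 0.0196
position: [0.4401, -0.0632, 0.1036]
ft_force: [0.3, -0.5, -2.1]
grip_width: 0.0198
t 23.77 pos [ 0.4401 -0.0632  0.1036] x [-1.    -0.014 -0.001] y [-0.014  1.    -0.   ] z [ 0.001 -0.    -1.   ] F [ 0.3 -0.5 -2.1] w 0.0198 gf 40.0
[19.2 -1.1 55.5]
```

```bash
python3 -m creep '[{"translation":[19,-1,20],"roll":0,"gripper":5},{"translation":[19,-1,40],"roll":0,"gripper":5},{"translation":[19,-1,50],"roll":0,"gripper":5},{"translation":[19,-1,54],"roll":0,"gripper":5},{"translation":[19,-1,54],"roll":0,"gripper":5}]' | grep -E "posi|ft|wid"
python3 -m creep '[{"translation":[0,0,1],"roll":0,"gripper":5},{"translation":[0,0,1],"roll":0,"gripper":5},{"translation":[0,0,1],"roll":0,"gripper":5}]' | grep -E "posi|ft|wid"
```

```text
position: [0.4207, -0.0645, 0.0494]
ft_force: [0.6, -0.7, -0.2]
grip_width: 0.0199
position: [0.4207, -0.0644, 0.0493]
ft_force: [-0.1, 0.5, -1.0]
grip_width: 0.0196
```

```bash
for i in 1 2; do python3 -m creep '[{"translation":[0,0,1],"roll":0,"gripper":5},{"translation":[0,0,1],"roll":0,"gripper":5},{"translation":[0,0,1],"roll":0,"gripper":5}]' | grep -E "posi|ft|wid"; done
```

```text
position: [0.4201, -0.0642, 0.0478]
ft_force: [0.1, 0.4, 0.0]
grip_width: 0.0199
position: [0.4201, -0.0642, 0.047]
ft_force: [-0.1, -0.1, 5.3]
grip_width: 0.0195
```

```bash
python3 -m creep '[{"translation":[0,0,0],"roll":0,"gripper":60},{"translation":[0,0,0],"roll":0,"gripper":60},{"translation":[0,0,0],"roll":0,"gripper":60},{"translation":[0,0,0],"roll":0,"gripper":60},{"translation":[0,0,0],"roll":0,"gripper":60}]' 30| grep -E "posi|ft|wid"
python3 -m creep '[{"translation":[0,0,0],"roll":0,"gripper":60},{"translation":[0,0,-20],"roll":0,"gripper":60},{"translation":[0,0,-60],"roll":0,"gripper":60},{"translation":[0,0,-100],"roll":0,"gripper":60},{"translation":[0,0,-130],"roll":0,"gripper":60}]' | grep -E "posi|ft|wid"
python3 -m creep '[{"translation":[-30,-28,0],"roll":0,"gripper":60},{"translation":[-60,-56,0],"roll":0,"gripper":60},{"translation":[-90,-84,0],"roll":0,"gripper":60},{"translation":[-120,-112,0],"roll":0,"gripper":60},{"translation":[-145,-135,0],"roll":0,"gripper":60}]' | grep -E "posi|ft|wid"
python3 -m creep '[{"translation":[-26,-22,0],"roll":7,"gripper":60},{"translation":[-26,-22,0],"roll":14,"gripper":60},{"translation":[-26,-22,0],"roll":21,"gripper":60},{"translation":[-26,-22,0],"roll":28,"gripper":60},{"translation":[-26,-22,0],"roll":35,"gripper":60}]' | grep -E "posi|ft|wid"
python3 -m creep '[{"translation":[0,0,0],"roll":7,"gripper":60},{"translation":[0,0,0],"roll":14,"gripper":60},{"translation":[0,0,0],"roll":21,"gripper":60},{"translation":[0,0,0],"roll":28,"gripper":60},{"translation":[0,0,0],"roll":35,"gripper":60}]' | grep -E "posi|ft|wid"
python3 -m creep '[{"translation":[0,0,0],"roll":7,"gripper":60},{"translation":[0,0,0],"roll":14,"gripper":60},{"translation":[0,0,0],"roll":20,"gripper":60},{"translation":[0,0,0],"roll":20,"gripper":60},{"translation":[0,0,0],"roll":20,"gripper":60}]' | grep -E "posi|ft|wid"
python3 - <<'E'
from h import *
state();print(delta([.592,-.222,.0265]))
c,im=shot("wrist","w7.png")
for t in("scraper","mat","pan","chip0","board"):
  for d in viewer.recognise("wrist",t)[:5]: print(t,round(d["p"],2),np.round(d["bbox"]))
c=cam("side");viewer.camera("side")
for t,z in(("scraper",.03),("mat",.003),("plate_handle",.05)):
  for d in viewer.recognise("side",t)[:2]: b=d["bbox"];print(t,round(d["p"],2),np.round(b),np.round(unproj(c,(b[0]+b[2]/2,b[1]+b[3]/2),z),3))
E
```

```text
position: [0.4199, -0.0641, 0.0464]
ft_force: [0.3, 0.3, -0.4]
grip_width: 0.0453
position: [0.4199, -0.0641, 0.1787]
ft_force: [0.8, -0.8, -0.2]
grip_width: 0.0596
position: [0.5687, -0.1993, 0.1768]
ft_force: [0.2, -0.9, -0.6]
grip_width: 0.06
position: [0.5926, -0.2188, 0.1758]
ft_force: [0.4, 0.1, 0.2]
grip_width: 0.0604
position: [0.5926, -0.2185, 0.1761]
ft_force: [-0.6, -0.5, -0.6]
grip_width: 0.0599
position: [0.5927, -0.2186, 0.1762]
ft_force: [0.7, 0.6, -0.1]
grip_width: 0.06
t 27.43 pos [ 0.5927 -0.2186  0.1762] x [-0.016  1.     0.   ] y [ 1.     0.016 -0.001] z [-0.001  0.    -1.   ] F [ 0.7  0.6 -0.1] w 0.06 gf 0.0
[ -3.4  -0.7 149.7]
scraper 0.72 [54.  3. 96. 28.]
mat 0.79 [78.  2. 90. 72.]
pan 0.77 [236.  40. 170. 188.]
pan 0.7 [266.  60.  21.  22.]
pan 0.4 [350.  68.  17.  28.]
chip0 0.9 [351.  69.  16.  26.]
chip0 0.89 [318.  65.  23.  19.]
chip0 0.86 [338.  44.  24.  20.]
chip0 0.75 [269.  62.  21.  22.]
board 0.96 [240.   0. 162.  43.]
scraper 0.64 [358. 221.  26.  25.] [ 0.418 -0.055  0.03 ]
mat 0.82 [349. 222.  43.  37.] [ 0.418 -0.054  0.003]
mat 0.63 [205. 331.  92.  69.] [0.536 0.335 0.003]
plate_handle 0.78 [207. 332.  88.  67.] [0.52  0.352 0.05 ]
```

Run:
```python
from h import *
c=cam("wrist")
im=cv2.imread("pics/w7.png")
for b in [(351,69,16,26),(318,65,23,19),(338,44,24,20),(269,62,21,22)]:
  for z in(.007,.015): print(np.round(unproj(c,(b[0]+b[2]/2,b[1]+b[3]/2),z)[:2],4),"top",np.round(unproj(c,(b[0]+b[2]/2,b[1]),z)[1],4))
cv2.imwrite("pics/w7c.png",cv2.resize(im[0:150,200:440],None,fx=3,fy=3,interpolation=cv2.INTER_CUBIC))
```

```text
[ 0.6286 -0.1245] top -0.1137
[ 0.6277 -0.1252] top -0.1147
[ 0.6023 -0.1186] top -0.1107
[ 0.6021 -0.1194] top -0.1118
[ 0.6198 -0.1016] top -0.0936
[ 0.6191 -0.1028] top -0.095
[ 0.5583 -0.1179] top -0.1089
[ 0.5591 -0.1188] top -0.11
```

View pics/w7c.png

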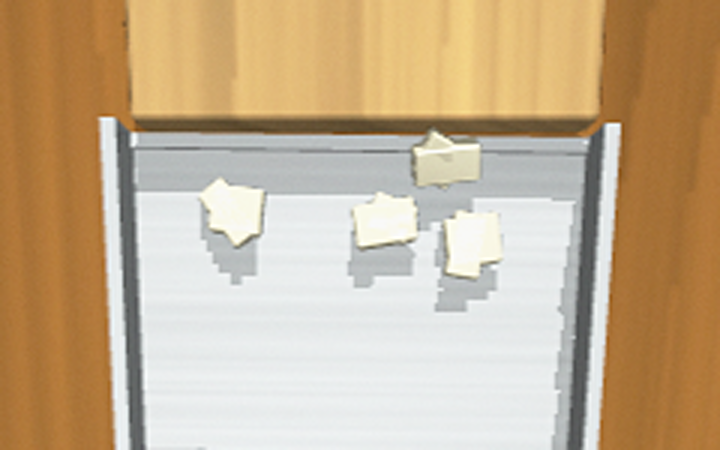

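The picture shows the four chips in the pan, one leaning on the lip at (447,163) with its centre inside. I draw the pan back gently.

```bash
python3 -m creep '[{"translation":[-3,-1,40],"roll":0,"gripper":60},{"translation":[-3,-1,80],"roll":0,"gripper":60},{"translation":[-3,-1,115],"roll":0,"gripper":60},{"translation":[-3,-1,140],"roll":0,"gripper":60},{"translation":[-3,-1,148],"roll":0,"gripper":60}]' 20| grep -E "posi|ft|wid"
python3 -m creep '[{"translation":[0,0,0],"roll":0,"gripper":30},{"translation":[0,0,0],"roll":0,"gripper":5},{"translation":[0,0,0],"roll":0,"gripper":5},{"translation":[0,0,0],"roll":0,"gripper":5},{"translation":[0,0,0],"roll":0,"gripper":5}]' 20| grep -E "posi|ft|wid"
python3 -m creep '[{"translation":[0,0,0],"roll":0,"gripper":5},{"translation":[0,0,0],"roll":0,"gripper":5},{"translation":[0,0,0],"roll":0,"gripper":5},{"translation":[0,0,0],"roll":0,"gripper":5},{"translation":[0,0,0],"roll":0,"gripper":5}]' 20| grep -E "posi|ft|wid|force"
python3 -m creep '[{"translation":[-1,0,0],"roll":0,"gripper":5},{"translation":[-2,0,0],"roll":0,"gripper":5},{"translation":[-4,0,0],"roll":0,"gripper":5},{"translation":[-6,0,0],"roll":0,"gripper":5},{"translation":[-8,0,0],"roll":0,"gripper":5}]' 20| grep -E "posi|ft|wid|force"
python3 -m creep '[{"translation":[-3,0,0],"roll":0,"gripper":5},{"translation":[-6,0,0],"roll":0,"gripper":5},{"translation":[-9,0,0],"roll":0,"gripper":5},{"translation":[-12,0,0],"roll":0,"gripper":5},{"translation":[-15,0,0],"roll":0,"gripper":5}]' 20| grep -E "posi|ft|wid|force"
python3 -m creep '[{"translation":[-3,0,0],"roll":0,"gripper":5},{"translation":[-6,0,0],"roll":0,"gripper":5},{"translation":[-9,0,0],"roll":0,"gripper":5},{"translation":[-12,0,0],"roll":0,"gripper":5},{"translation":[-15,0,0],"roll":0,"gripper":5}]' 20| grep -E "posi|ft|wid|force"
python3 -m creep '[{"translation":[-3,0,0],"roll":0,"gripper":5},{"translation":[-6,0,0],"roll":0,"gripper":5},{"translation":[-9,0,0],"roll":0,"gripper":5},{"translation":[-11,0,0],"roll":0,"gripper":5},{"translation":[-12,0,0],"roll":0,"gripper":5}]' 20| grep -E "posi|ft|wid|force"
```

```text
position: [0.5893, -0.2204, 0.0242]
ft_force: [-0.0, -0.1, -0.8]
grip_width: 0.06
position: [0.5932, -0.2224, 0.0305]
ft_force: [0.8, -0.4, 0.1]
grip_width: 0.0345
position: [0.5927, -0.2222, 0.0294]
ft_force: [0.3, 0.4, 5.0]
grip_width: 0.0201
grip_force: 20.0
position: [0.5917, -0.2278, 0.0284]
ft_force: [0.7, 6.2, 4.6]
grip_width: 0.0198
grip_force: 20.0
position: [0.5911, -0.2425, 0.0281]
ft_force: [0.2, 5.9, 4.6]
grip_width: 0.0196
grip_force: 20.0
position: [0.5912, -0.2573, 0.0281]
ft_force: [-0.5, 5.9, 6.0]
grip_width: 0.0196
grip_force: 20.0
position: [0.5914, -0.2696, 0.028]
ft_force: [0.0, 6.1, 4.2]
grip_width: 0.0195
grip_force: 20.0
```

```bash
python3 -m creep '[{"translation":[0,0,0],"roll":0,"gripper":60},{"translation":[0,0,0],"roll":0,"gripper":60},{"translation":[0,0,0],"roll":0,"gripper":60},{"translation":[0,0,0],"roll":0,"gripper":60},{"translation":[0,0,0],"roll":0,"gripper":60}]' 20| grep -E "posi|ft|wid"
python3 -m creep '[{"translation":[0,0,0],"roll":0,"gripper":60},{"translation":[0,0,-20],"roll":0,"gripper":60},{"translation":[0,0,-60],"roll":0,"gripper":60},{"translation":[0,0,-100],"roll":0,"gripper":60},{"translation":[0,0,-140],"roll":0,"gripper":60}]' 20| grep -E "posi|ft|wid"
python3 -m creep '[{"translation":[0,0,-40],"roll":0,"gripper":60},{"translation":[0,0,-80],"roll":0,"gripper":60},{"translation":[0,0,-80],"roll":0,"gripper":60},{"translation":[0,0,-80],"roll":0,"gripper":60}]' 20| grep -E "posi|ft|wid"
python3 - <<'E'
from h import *
c,im=shot("wrist","w8.png")
for t in("pan","chip0","board","scraper","mat"):
  for d in viewer.recognise("wrist",t)[:6]:
    b=d["bbox"];
    if d["p"]>.3: print(t,round(d["p"],2),np.round(b),*[np.round(unproj(c,p,.012 if t!="board" else .018)[:2],3) for p in((b[0],b[1]+b[3]),(b[0]+b[2],b[1]))])
# wax-coloured blobs
hsv=cv2.cvtColor(im,cv2.COLOR_BGR2HSV); m=((hsv[...,0]>15)&(hsv[...,0]<35)&(hsv[...,1]>15)&(hsv[...,1]<70)&(hsv[...,2]>190)).astype(np.uint8)
n,_,s,ce=cv2.connectedComponentsWithStats(m)
for i in range(1,n):
  if s[i,4]>40: print(s[i],np.round(unproj(c,ce[i],.015)[:2],3))
E
```

```text
position: [0.5926, -0.272, 0.0282]
ft_force: [-0.5, -1.0, -0.5]
grip_width: 0.0454
position: [0.5922, -0.2716, 0.1694]
ft_force: [0.6, -1.2, -0.2]
grip_width: 0.0597
position: [0.5942, -0.2728, 0.2523]
ft_force: [0.3, -0.3, -0.1]
grip_width: 0.0602
pan 0.74 [244. 303.  52.  13.] [ 0.502 -0.464] [ 0.57  -0.445]
pan 0.7 [341.  68.  12.  21.] [ 0.62  -0.182] [ 0.633 -0.16 ]
chip0 0.69 [330.  51.  15.  12.] [ 0.608 -0.155] [ 0.623 -0.143]
chip0 0.59 [313.  63.  17.  17.] [ 0.59  -0.172] [ 0.608 -0.155]
chip0 0.47 [338.  71.  14.  18.] [ 0.617 -0.181] [ 0.631 -0.163]
mat 0.92 [116.   0.  73.  27.] [ 0.384 -0.122] [ 0.462 -0.096]
[327  48  19  15 190] [ 0.614 -0.148]
[271  62  17  18 113] [ 0.555 -0.163]
[319  66  11  12  47] [ 0.603 -0.163]
[312  70  11  10  45] [ 0.593 -0.168]
[336  70  16  18 108] [ 0.623 -0.171]
```

All four chips moved back with the pan. Now to the plate.

```bash
for i in 1; do python3 -m creep '[{"translation":[191,-18,-30],"roll":0,"gripper":60},{"translation":[191,-18,-30],"roll":0,"gripper":60},{"translation":[191,-18,-30],"roll":0,"gripper":60},{"translation":[191,-18,-30],"roll":0,"gripper":60},{"translation":[191,-18,-30],"roll":0,"gripper":60}]' | grep posi; done
python3 -m creep '[{"translation":[191,-18,-30],"roll":0,"gripper":60},{"translation":[191,-18,-30],"roll":0,"gripper":60},{"translation":[191,-18,-30],"roll":0,"gripper":60},{"translation":[191,-18,-30],"roll":0,"gripper":60},{"translation":[191,-18,-30],"roll":0,"gripper":60}]' | grep posi
python3 -m creep '[{"translation":[191,-18,-30],"roll":0,"gripper":60},{"translation":[191,-18,-30],"roll":0,"gripper":60},{"translation":[191,-18,-30],"roll":0,"gripper":60},{"translation":[191,-18,-30],"roll":0,"gripper":60},{"translation":[191,-18,-30],"roll":0,"gripper":60}]' | grep posi
python3 -m creep '[{"translation":[0,0,0],"roll":0,"gripper":60},{"translation":[0,0,0],"roll":0,"gripper":60}]' | grep posi
python3 - <<'E'
from h import *
c,im=shot("wrist","w9.png"); state()
import pickle; pickle.dump(c,open("c9.pkl","wb"))
for t,z in(("plate",.01),("plate_handle",.05),("tealight0",.02)):
  for d in viewer.recognise("wrist",t)[:4]:
    b=d["bbox"]; print(t,round(d["p"],2),np.round(b),np.round(unproj(c,(b[0]+b[2]/2,b[1]+b[3]/2),z),3))
E
```

```text
position: [0.5708, -0.0775, 0.2778]
position: [0.5504, 0.1131, 0.3081]
position: [0.5299, 0.304, 0.3379]
position: [0.5303, 0.3017, 0.3373]
t 33.78 pos [0.5305 0.3003 0.3372] x [-0.015  1.    -0.002] y [ 1.     0.015 -0.002] z [-0.002 -0.002 -1.   ] F [-0.4 -0.4 -0.9] w 0.0599 gf 0.0
plate 0.94 [255.  31. 109. 155.] [0.518 0.374 0.01 ]
plate_handle 0.59 [258.  36. 106. 152.] [0.521 0.37  0.05 ]
plate_handle 0.51 [177. 178.  34.  30.] [0.367 0.263 0.05 ]
tealight0 0.97 [176. 175.  36.  33.] [0.356 0.257 0.02 ]
tealight0 0.93 [389. 201.  31.  33.] [0.656 0.224 0.02 ]
tealight0 0.69 [245. 286.  15.  24.] [0.433 0.09  0.02 ]
```

View pics/w9.png

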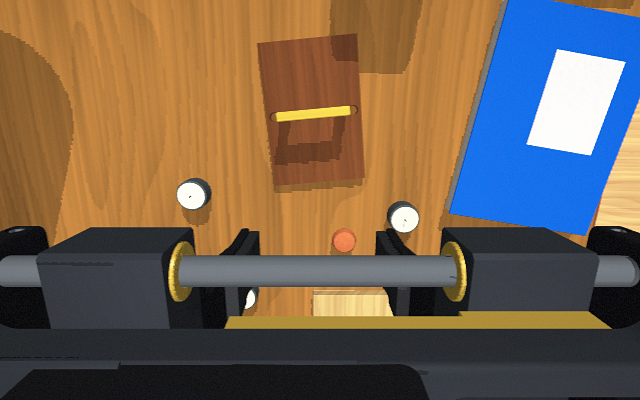

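The plate's corners are at about (258,43), (356,34), (364,179) and (275,190), and the brass bar runs from (273,118) to (354,110). I measure the bar by colour.

Run:
```python
from h import *
import pickle; c=pickle.load(open("c9.pkl","rb")); im=cv2.imread("pics/w9.png")
q=np.array([unproj(c,p,.01)[:2] for p in((258,43),(356,34),(364,179),(275,190))]); print(np.round(q,4).tolist(),np.round(q.mean(0),4))
hsv=cv2.cvtColor(im,cv2.COLOR_BGR2HSV); m=((hsv[...,0]>20)&(hsv[...,0]<34)&(hsv[...,1]>120)&(hsv[...,2]>120)).astype(np.uint8); m[:90]=0;m[140:]=0;m[:,:260]=0;m[:,370:]=0
ys,xs=np.nonzero(m); r=cv2.minAreaRect(np.c_[xs,ys].astype(np.float32)); print(r,len(xs))
bp=cv2.boxPoints(r); w=np.array([unproj(c,p,.054)[:2] for p in bp]); print(np.round(w,4).tolist(),np.round(w.mean(0),4))
f=cv2.fitLine(np.array([unproj(c,p,.054)[:2] for p in zip(xs,ys)],np.float32),cv2.DIST_L2,0,.01,.01).ravel(); print(f, np.degrees(np.arctan2(f[1],f[0])))
```

```text
[[0.4501, 0.4551], [0.5767, 0.4678], [0.5968, 0.2781], [0.4691, 0.2597]] [0.5232 0.3652]
((312.72509765625, 113.40078735351562), (9.396297454833984, 73.61470794677734), 84.64418029785156) 694
[[0.4771, 0.3687], [0.5673, 0.3783], [0.5688, 0.3672], [0.478, 0.3574]] [0.5228 0.3679]
[0.994367   0.10599206 0.5229943  0.36795753] 6.0843263
```

```bash
python3 -m creep '[{"translation":[67,-6,30],"roll":-35,"gripper":50},{"translation":[67,-6,60],"roll":-35,"gripper":50},{"translation":[67,-6,100],"roll":-35,"gripper":50},{"translation":[67,-6,100],"roll":-35,"gripper":50},{"translation":[67,-6,100],"roll":-35,"gripper":50}]' | grep posi
python3 -m creep '[{"translation":[0,0,30],"roll":-35,"gripper":50},{"translation":[0,0,60],"roll":-35,"gripper":50},{"translation":[0,0,100],"roll":-35,"gripper":50},{"translation":[0,0,100],"roll":-35,"gripper":50},{"translation":[0,0,100],"roll":-35,"gripper":50}]' | grep posi
python3 -m creep '[{"translation":[0,0,0],"roll":-25,"gripper":50},{"translation":[0,0,0],"roll":-25,"gripper":50},{"translation":[0,0,0],"roll":-25,"gripper":50},{"translation":[0,0,0],"roll":-25,"gripper":50},{"translation":[0,0,0],"roll":-25,"gripper":50}]' | grep posi
python3 - <<'E'
from h import *
state(); print(delta([.523,.3675,.05])); o,M=info(); print(np.degrees(np.arctan2(M[1,1],M[0,1])))
E
```

```text
position: [0.5218, 0.3652, 0.2335]
position: [0.5225, 0.3645, 0.1345]
position: [0.5248, 0.3657, 0.1383]
t 35.18 pos [0.5248 0.3657 0.1383] x [-0.995 -0.099  0.001] y [-0.099  0.995 -0.   ] z [-0. -0. -1.] F [-0.5  1.  -0.2] w 0.0501 gf 0.0
[ 1.5  2.  88.3]
95.69136643938452
```

```bash
python3 -m creep '[{"translation":[1,2,40],"roll":0,"gripper":50},{"translation":[1,2,75],"roll":0,"gripper":50},{"translation":[1,2,87],"roll":0,"gripper":50},{"translation":[1,2,87],"roll":0,"gripper":2},{"translation":[1,2,87],"roll":0,"gripper":2}]' 50 | grep -E "posi|ft|wid"
python3 -m creep '[{"translation":[0,0,0],"roll":0,"gripper":2},{"translation":[0,0,0],"roll":0,"gripper":2},{"translation":[0,0,0],"roll":0,"gripper":2},{"translation":[0,0,0],"roll":0,"gripper":2},{"translation":[0,0,0],"roll":0,"gripper":2}]' 50 | grep -E "posi|ft|wid"
python3 -m creep '[{"translation":[0,0,0],"roll":0,"gripper":2},{"translation":[0,0,0],"roll":0,"gripper":2},{"translation":[0,0,0],"roll":0,"gripper":2}]' 50 | grep -E "posi|ft|wid|force"
python3 - <<'E'
from h import *
state()
E
```

```text
position: [0.5231, 0.3685, 0.0513]
ft_force: [-0.3, -1.6, 0.2]
grip_width: 0.0426
position: [0.524, 0.3688, 0.0532]
ft_force: [0.1, -5.4, 7.8]
grip_width: 0.0112
position: [0.524, 0.3688, 0.0532]
ft_force: [0.9, -4.7, 5.5]
grip_width: 0.0115
grip_force: 49.8
t 36.27 pos [0.524  0.3688 0.0532] x [-0.995 -0.102 -0.002] y [-0.102  0.995 -0.001] z [ 0.003 -0.001 -1.   ] F [ 0.9 -4.7  5.5] w 0.0115 gf 49.8
```

```bash
python3 -m creep '[{"translation":[0,0,-15],"roll":0,"gripper":2},{"translation":[0,0,-35],"roll":0,"gripper":2},{"translation":[0,0,-55],"roll":0,"gripper":2},{"translation":[0,0,-75],"roll":0,"gripper":2},{"translation":[0,0,-85],"roll":0,"gripper":2}]' 55 | grep -E "posi|ft|wid|force"
python3 -m creep '[{"translation":[-2,-18,0],"roll":0,"gripper":2},{"translation":[-4,-44,0],"roll":0,"gripper":2},{"translation":[-6,-70,0],"roll":0,"gripper":2},{"translation":[-8,-96,0],"roll":0,"gripper":2},{"translation":[-10,-124,0],"roll":0,"gripper":2}]' 55 | grep -E "posi|ft|wid|force"
python3 -m creep '[{"translation":[-2,-26,0],"roll":0,"gripper":2},{"translation":[-4,-52,0],"roll":0,"gripper":2},{"translation":[-6,-76,0],"roll":0,"gripper":2},{"translation":[-8,-100,0],"roll":0,"gripper":2},{"translation":[-10,-124,0],"roll":0,"gripper":2}]' 55 | grep -E "posi|ft|wid|force"
python3 -m creep '[{"translation":[-2,-26,0],"roll":0,"gripper":2},{"translation":[-4,-52,0],"roll":0,"gripper":2},{"translation":[-6,-76,0],"roll":2,"gripper":2},{"translation":[-8,-94,0],"roll":4,"gripper":2},{"translation":[-8,-108,0],"roll":5,"gripper":2}]' 55 | grep -E "posi|ft|wid|force"
python3 -m creep '[{"translation":[0,0,0],"roll":0,"gripper":2},{"translation":[0,0,0],"roll":0,"gripper":2},{"translation":[0,0,0],"roll":0,"gripper":2}]' 55 | grep -E "posi|ft|wid|force"
python3 - <<'E'
from h import *
state(); print(delta([.593,.0018,.11])); o,M=info(); print(np.degrees(np.arctan2(M[1,1],M[0,1])))
E
```

```text
position: [0.5236, 0.3704, 0.1387]
ft_force: [0.6, 0.2, -3.6]
grip_width: 0.0113
grip_force: 54.3
position: [0.5449, 0.2466, 0.136]
ft_force: [0.0, -0.3, -3.8]
grip_width: 0.011
grip_force: 54.3
position: [0.5676, 0.1238, 0.136]
ft_force: [0.0, -1.1, -4.1]
grip_width: 0.0117
grip_force: 54.3
position: [0.5872, 0.0164, 0.1361]
ft_force: [-0.2, -1.0, -3.8]
grip_width: 0.0113
grip_force: 54.3
position: [0.5859, 0.0188, 0.1362]
ft_force: [-1.1, -0.6, -3.7]
grip_width: 0.0115
grip_force: 54.3
t 38.18 pos [0.5859 0.0188 0.1362] x [-1.    -0.014  0.001] y [-0.014  1.     0.001] z [-0.001  0.001 -1.   ] F [-1.1 -0.6 -3.7] w 0.0115 gf 54.3
[ -6.9 -17.2  26.2]
90.7981544024143
```

```bash
python3 -m creep '[{"translation":[-7,-10,0],"roll":0,"gripper":2},{"translation":[-7,-17,15],"roll":0,"gripper":2},{"translation":[-7,-17,30],"roll":0,"gripper":2},{"translation":[-7,-17,38],"roll":0,"gripper":2},{"translation":[-7,-17,38],"roll":0,"gripper":2}]' 55 | grep -E "posi|ft|wid|force"
python3 -m creep '[{"translation":[0,0,0],"roll":0,"gripper":2},{"translation":[0,0,0],"roll":0,"gripper":2},{"translation":[0,0,0],"roll":0,"gripper":2}]' 55 | grep -E "posi|ft|wid|force"
python3 - <<'E'
from h import *
state(); print(delta([.593,.0018,.071])); o,M=info(); print(np.degrees(np.arctan2(M[1,1],M[0,1])))
# where pins/holes project: crop for numbers
c,im=shot("wrist","w10.png")
E
```

```text
position: [0.5925, 0.0015, 0.0966]
ft_force: [-0.4, 0.4, -3.3]
grip_width: 0.0114
grip_force: 54.3
position: [0.5945, 0.0011, 0.0994]
ft_force: [0.3, -0.6, -3.5]
grip_width: 0.0113
grip_force: 54.3
t 38.85 pos [0.5945 0.0011 0.0994] x [-1.    -0.014 -0.002] y [-0.014  1.    -0.   ] z [ 0.002 -0.    -1.   ] F [ 0.3 -0.6 -3.5] w 0.0113 gf 54.3
[ 1.6  0.7 28.4]
90.80952860989163
```

```bash
python3 -m creep '[{"translation":[0,0,5],"roll":0,"gripper":2},{"translation":[0,0,9],"roll":0,"gripper":2},{"translation":[0,0,11],"roll":0,"gripper":2},{"translation":[0,0,13],"roll":0,"gripper":2},{"translation":[0,0,14],"roll":0,"gripper":2}]' 55 | grep -E "posi|ft|wid"
for i in 1 2 3; do python3 -m creep '[{"translation":[0,0,1],"roll":0,"gripper":2},{"translation":[0,0,2],"roll":0,"gripper":2},{"translation":[0,0,3],"roll":0,"gripper":2},{"translation":[0,0,3],"roll":0,"gripper":2}]' 55 | grep -E "posi|ft"; done
```

```text
position: [0.5949, 0.0008, 0.0854]
ft_force: [1.2, 0.6, 5.4]
grip_width: 0.0114
position: [0.596, 0.0001, 0.0838]
ft_force: [0.9, -0.7, 9.3]
position: [0.5977, -0.0005, 0.0816]
ft_force: [2.9, -1.2, 10.1]
position: [0.5993, -0.0008, 0.0792]
ft_force: [4.3, -1.8, 12.3]
```

```bash
python3 -m creep '[{"translation":[-2,-1,0],"roll":0,"gripper":2},{"translation":[-4,-2,0],"roll":0,"gripper":2},{"translation":[-5,-2,0],"roll":0,"gripper":2},{"translation":[-5,-2,0],"roll":0,"gripper":2}]' 55 | grep -E "posi|ft"
for i in 1 2; do python3 -m creep '[{"translation":[0,0,1],"roll":0,"gripper":2},{"translation":[0,0,2],"roll":0,"gripper":2},{"translation":[0,0,3],"roll":0,"gripper":2},{"translation":[0,0,3],"roll":0,"gripper":2}]' 55 | grep -E "posi|ft|rot"; done
```

```text
position: [0.6005, -0.0017, 0.0778]
ft_force: [1.3, 0.3, 9.3]
position: [0.6022, -0.0019, 0.0752]
tool_rot: [-0.007, 1.0, -0.001, 0.004]
ft_force: [2.7, -0.8, 10.1]
position: [0.6026, -0.0018, 0.0745]
tool_rot: [-0.007, 1.0, -0.001, 0.004]
ft_force: [-0.2, -1.2, 22.4]
```

```bash
python3 -m creep '[{"translation":[0,0,-2],"roll":0,"gripper":2},{"translation":[0,0,-4],"roll":0,"gripper":2},{"translation":[0,0,-5],"roll":0,"gripper":2},{"translation":[0,0,-5],"roll":0,"gripper":2}]' 55 | grep -E "posi|ft|rot"
python3 -m creep '[{"translation":[0,0,0],"roll":0,"gripper":50},{"translation":[0,0,0],"roll":0,"gripper":50},{"translation":[0,0,0],"roll":0,"gripper":50},{"translation":[0,0,0],"roll":0,"gripper":50},{"translation":[0,0,0],"roll":0,"gripper":50}]' 55 | grep -E "posi|ft|wid"
python3 -m creep '[{"translation":[0,0,-30],"roll":0,"gripper":60},{"translation":[0,0,-70],"roll":0,"gripper":60},{"translation":[0,0,-110],"roll":0,"gripper":60},{"translation":[-30,0,-150],"roll":0,"gripper":60},{"translation":[-70,0,-150],"roll":0,"gripper":60}]' 55 | grep -E "posi|ft|wid"
python3 -m creep '[{"translation":[0,0,-40],"roll":0,"gripper":60},{"translation":[0,0,-80],"roll":0,"gripper":60},{"translation":[0,0,-80],"roll":0,"gripper":60},{"translation":[0,0,-80],"roll":0,"gripper":60}]' 55 | grep -E "posi|ft|wid"
cat >> h.py <<'E'
def bar(c,im,z,roi=None):
    hsv=cv2.cvtColor(im,cv2.COLOR_BGR2HSV); m=((hsv[...,0]>20)&(hsv[...,0]<34)&(hsv[...,1]>120)&(hsv[...,2]>120)).astype(np.uint8)
    n,l,s,ce=cv2.connectedComponentsWithStats(m)
    for i in range(1,n):
        if s[i,4]<150: continue
        ys,xs=np.nonzero(l==i); r=cv2.minAreaRect(np.c_[xs,ys].astype(np.float32)); w=np.array([unproj(c,p,z)[:2] for p in cv2.boxPoints(r)])
        print(s[i],np.round(w,4).tolist(),np.round(w.mean(0),4))
E
python3 - <<'E'
from h import *
for n in("wrist","side","top"):
    c,im=shot(n,n+"_p.png"); print(n); bar(c,im,.072)
    for t in("plate","board","plate_handle"):
        for d in viewer.recognise(n,t)[:2]: print(t,round(d["p"],2),np.round(d["bbox"]))
state()
E
```

```text
position: [0.6017, -0.0018, 0.0762]
tool_rot: [-0.007, 1.0, -0.001, 0.003]
ft_force: [5.1, -2.0, 6.4]
position: [0.5975, -0.0006, 0.0736]
ft_force: [0.2, -1.1, -0.2]
grip_width: 0.0365
position: [0.6648, 0.0002, 0.2309]
ft_force: [1.7, -0.3, 1.2]
grip_width: 0.0592
position: [0.6664, -0.0001, 0.3064]
ft_force: [-0.6, 0.3, -0.3]
grip_width: 0.0598
wrist
[ 310   22   13   96 1060] [[0.509, -0.0112], [0.5087, 0.0004], [0.6032, 0.0034], [0.6036, -0.009]] [ 0.5561 -0.0041]
[169 242  22  59 414] [[0.8277, -0.1949], [0.749, -0.1725], [0.753, -0.1532], [0.8321, -0.1748]] [ 0.7905 -0.1738]
[453 245  14  56 303] [[0.8261, 0.1728], [0.7515, 0.1678], [0.7521, 0.1824], [0.8268, 0.1882]] [0.7891 0.1778]
plate 0.59 [224.   0. 179. 125.]
board 0.59 [247.  96. 152.  65.]
board 0.25 [222.   0. 180. 128.]
plate_handle 0.94 [224.   2. 180. 127.]
side
[291 212  38  21 329] [[0.5902, 0.0336], [0.606, -0.0119], [0.5151, -0.032], [0.5021, 0.0136]] [0.5534 0.0008]
plate 0.64 [272. 199.  78.  68.]
plate 0.48 [254. 199.  53.  74.]
board 0.64 [254. 200.  56.  74.]
board 0.56 [359. 221.  28.  27.]
plate_handle 0.8 [274. 202.  78.  67.]
top
plate 0.91 [250. 180.  75.  49.]
plate 0.48 [342. 166.  54.  53.]
board 0.88 [257. 166.  65.  16.]
plate_handle 0.59 [249. 179.  75.  47.]
t 43.42 pos [ 6.650e-01 -1.000e-04  3.037e-01] x [-1.    -0.013  0.   ] y [-0.013  1.     0.   ] z [-0.  0. -1.] F [0.  0.1 0.2] w 0.0602 gf 0.0
```

The bar is centred near x≈0.556, about 37 mm off. The plate had been knocked after I looked, so I gripped it near a post, and it now rests tilted over one pin. I triangulate the bar before regripping.

Run:
```python
from h import *
cw,cs=cam("wrist"),cam("side")
def tri(a,b):
    P=[c[0]@np.c_[c[1],c[2]] for c in(cw,cs)]
    X=cv2.triangulatePoints(P[0],P[1],np.float64(a).reshape(2,1),np.float64(b).reshape(2,1)).ravel(); X=X[:3]/X[3]
    return X,[np.round(proj(cw,X)-a,1),np.round(proj(cs,X)-b,1)]
def ends(fn,roi):
    im=cv2.imread("pics/"+fn); hsv=cv2.cvtColor(im,cv2.COLOR_BGR2HSV); m=((hsv[...,0]>20)&(hsv[...,0]<34)&(hsv[...,1]>120)&(hsv[...,2]>120)).astype(np.uint8)
    n,l,s,ce=cv2.connectedComponentsWithStats(m)
    for i in range(1,n):
        if s[i,0]==roi[0] and s[i,1]==roi[1]:
            ys,xs=np.nonzero(l==i); p=np.c_[xs,ys].astype(np.float32); r=cv2.boxPoints(cv2.minAreaRect(p))
            d=[np.linalg.norm(r[0]-r[1]),np.linalg.norm(r[1]-r[2])]
            e=[(r[0]+r[1])/2,(r[2]+r[3])/2] if d[0]<d[1] else [(r[1]+r[2])/2,(r[3]+r[0])/2]
            return e
a=ends("wrist_p.png",(310,22)); b=ends("side_p.png",(291,212)); print(a,b)
for i in(0,1):
  for j in(0,1): print(i,j,*tri(a[i],b[j]))
```

```text
[array([315.28812 ,  21.953697], dtype=float32), array([316.62766, 117.06158], dtype=float32)] [array([290.25455, 219.46652], dtype=float32), array([328.9888 , 224.74847], dtype=float32)]
0 0 [0.55710927 0.03311247 0.1288519 ] [array([41.8, 46. ]), array([11.5, -4.5])]
0 1 [ 0.50734929 -0.00528618  0.07636663] [array([-0.2, -0.3]), array([-0.1,  0. ])]
1 0 [ 0.60314576 -0.00133356  0.05642158] [array([1.1, 2.1]), array([ 0.5, -0. ])]
1 1 [ 0.54662148 -0.02476689  0.03901759] [array([-18.7, -49.2]), array([-12.4,  -0.5])]
```

```bash
python3 -m creep '[{"translation":[40,0,0],"roll":0,"gripper":55},{"translation":[80,0,0],"roll":0,"gripper":55},{"translation":[110,-1,20],"roll":0,"gripper":55},{"translation":[110,-1,60],"roll":0,"gripper":55},{"translation":[110,-1,100],"roll":0,"gripper":55}]' 55 | grep -E "posi"
python3 -m creep '[{"translation":[0,0,40],"roll":0,"gripper":55},{"translation":[0,0,70],"roll":0,"gripper":55},{"translation":[0,0,70],"roll":0,"gripper":55},{"translation":[0,0,70],"roll":0,"gripper":55}]' 55 | grep -E "posi"
python3 - <<'E'
from h import *
state(); print(delta([.555,-.003,.076]))
for n in("side","wrist"):
    c,im=shot(n); print(n); bar(c,im,.072)
E
```

```text
position: [0.5549, -0.0027, 0.2055]
position: [0.5543, -0.0025, 0.133]
t 44.17 pos [ 0.5543 -0.0025  0.133 ] x [-1.    -0.013  0.003] y [-0.013  1.     0.001] z [-0.003  0.001 -1.   ] F [ 1.4 -0.5  0.8] w 0.055 gf 0.0
[-0.9 -0.6 57. ]
side
[309 215  20  18 155] [[0.5592, -0.0052], [0.5542, -0.0418], [0.4977, -0.0164], [0.5037, 0.0187]] [ 0.5287 -0.0112]
wrist
[264  28  44  43 306] [[0.4419, -0.0352], [0.4409, -0.0112], [0.4632, -0.0104], [0.4642, -0.035]] [ 0.4526 -0.0229]
[ 305  143   22  112 2176] [[0.5056, -0.0118], [0.5054, 0.001], [0.5784, 0.0024], [0.5786, -0.0115]] [ 0.542 -0.005]
[179 242  22  59 466] [[0.6126, -0.1019], [0.5697, -0.0911], [0.5716, -0.0801], [0.6147, -0.0903]] [ 0.5921 -0.0908]
[432 242  24  59 715] [[0.5694, 0.0716], [0.5683, 0.086], [0.6111, 0.0934], [0.6124, 0.0783]] [0.5903 0.0823]
[ 214  312  384   16 4785] [[0.6351, -0.0756], [0.6231, -0.0749], [0.6195, 0.1922], [0.6314, 0.1948]] [0.6273 0.0591]
```

```bash
python3 -m creep '[{"translation":[0,-2,25],"roll":0,"gripper":55},{"translation":[0,-2,45],"roll":0,"gripper":55},{"translation":[0,-2,55],"roll":0,"gripper":55},{"translation":[0,-2,57],"roll":0,"gripper":55},{"translation":[0,-2,57],"roll":0,"gripper":55}]' 40 | grep -E "posi|ft"
python3 -m creep '[{"translation":[0,0,0],"roll":0,"gripper":2},{"translation":[0,0,0],"roll":0,"gripper":2},{"translation":[0,0,0],"roll":0,"gripper":2},{"translation":[0,0,0],"roll":0,"gripper":2},{"translation":[0,0,0],"roll":0,"gripper":2}]' 40 | grep -E "posi|ft|wid"
python3 -m creep '[{"translation":[0,0,0],"roll":0,"gripper":2},{"translation":[0,0,0],"roll":0,"gripper":2},{"translation":[0,0,0],"roll":0,"gripper":2}]' 40 | grep -E "posi|ft|wid|force"
```

```text
position: [0.5559, -0.0047, 0.078]
ft_force: [-0.0, -0.4, 1.1]
position: [0.5554, -0.0046, 0.0775]
ft_force: [0.8, 0.7, -0.0]
grip_width: 0.0296
position: [0.5549, -0.0043, 0.077]
ft_force: [0.6, -0.7, -0.8]
grip_width: 0.0111
grip_force: 40.0
```

```bash
python3 -m creep '[{"translation":[0,0,-15],"roll":0,"gripper":2},{"translation":[0,0,-35],"roll":0,"gripper":2},{"translation":[0,0,-55],"roll":0,"gripper":2},{"translation":[0,0,-75],"roll":0,"gripper":2},{"translation":[0,0,-85],"roll":0,"gripper":2}]' 55 | grep -E "posi|ft|wid|force"
python3 -m creep '[{"translation":[5,24,0],"roll":0,"gripper":2},{"translation":[10,48,0],"roll":0,"gripper":2},{"translation":[14,72,0],"roll":0,"gripper":2},{"translation":[14,98,0],"roll":0,"gripper":2},{"translation":[14,123,0],"roll":0,"gripper":2}]' 55 | grep -E "posi|ft|wid"
python3 -m creep '[{"translation":[5,24,0],"roll":0,"gripper":2},{"translation":[10,48,0],"roll":0,"gripper":2},{"translation":[14,72,0],"roll":0,"gripper":2},{"translation":[14,98,0],"roll":0,"gripper":2},{"translation":[14,123,0],"roll":0,"gripper":2}]' 55 | grep -E "posi|ft|wid"
python3 -m creep '[{"translation":[0,24,0],"roll":0,"gripper":2},{"translation":[0,48,0],"roll":0,"gripper":2},{"translation":[0,72,0],"roll":0,"gripper":2},{"translation":[0,98,0],"roll":0,"gripper":2},{"translation":[0,120,0],"roll":0,"gripper":2}]' 55 | grep -E "posi|ft|wid"
python3 -m creep '[{"translation":[0,0,25],"roll":0,"gripper":2},{"translation":[0,0,50],"roll":0,"gripper":2},{"translation":[0,0,75],"roll":0,"gripper":2},{"translation":[0,0,80],"roll":0,"gripper":2},{"translation":[0,0,80],"roll":0,"gripper":2}]' 55 | grep -E "posi|ft|wid"
python3 - <<'E'
from h import *
for n in("side","wrist"):
    c,im=shot(n); print(n); bar(c,im,.08)
state()
E
```

```text
position: [0.5556, -0.0047, 0.1634]
ft_force: [0.8, 0.3, -4.5]
grip_width: 0.0106
grip_force: 55.0
position: [0.5381, 0.1192, 0.161]
ft_force: [0.7, 0.8, -4.6]
grip_width: 0.0114
position: [0.5224, 0.242, 0.1608]
ft_force: [0.8, 0.1, -3.6]
grip_width: 0.0112
position: [0.5211, 0.3623, 0.1606]
ft_force: [0.3, -0.1, -3.8]
grip_width: 0.011
position: [0.5197, 0.3598, 0.0788]
ft_force: [-0.5, 0.3, -3.4]
grip_width: 0.0111
side
wrist
[ 302  154   30  101 2769] [[0.4704, 0.3524], [0.4702, 0.3649], [0.5166, 0.366], [0.5168, 0.3525]] [0.4935 0.3589]
[273 242  10  59 325] [[0.5407, 0.3373], [0.5108, 0.3397], [0.5111, 0.3436], [0.541, 0.3414]] [0.5259 0.3405]
[352 242  10  59 363] [[0.5105, 0.3753], [0.5104, 0.3794], [0.5402, 0.3815], [0.5404, 0.3772]] [0.5254 0.3784]
[ 111  287  386   42 5852] [[0.5575, 0.258], [0.535, 0.2612], [0.5324, 0.4451], [0.5548, 0.4483]] [0.5449 0.3531]
t 47.53 pos [0.5226 0.361  0.0822] x [-1.    -0.013 -0.   ] y [-0.013  1.     0.   ] z [ 0.  0. -1.] F [ 0.3 -0.6 -3. ] w 0.0108 gf 55.0
```

Lower until contact, let it level under a light grip, and release.

```bash
for i in 1 2; do python3 -m creep '[{"translation":[0,0,2],"roll":0,"gripper":2},{"translation":[0,0,5],"roll":0,"gripper":2},{"translation":[0,0,7],"roll":0,"gripper":2},{"translation":[0,0,9],"roll":0,"gripper":2}]' 10 | grep -E "posi|ft"; done
python3 -m creep '[{"translation":[0,0,2],"roll":0,"gripper":2},{"translation":[0,0,5],"roll":0,"gripper":2},{"translation":[0,0,7],"roll":0,"gripper":2},{"translation":[0,0,8],"roll":0,"gripper":2}]' 5 | grep -E "posi|ft|rot"
```

```text
position: [0.5225, 0.3611, 0.0737]
ft_force: [0.3, 0.1, -3.5]
position: [0.5221, 0.3609, 0.0637]
ft_force: [0.3, 0.2, -3.8]
position: [0.5218, 0.3609, 0.0555]
tool_rot: [-0.007, 1.0, -0.0, -0.0]
ft_force: [-0.6, -0.3, -3.2]
```

```bash
python3 -m creep '[{"translation":[0,0,1],"roll":0,"gripper":2},{"translation":[0,0,2],"roll":0,"gripper":2},{"translation":[0,0,3],"roll":0,"gripper":2},{"translation":[0,0,3],"roll":0,"gripper":2}]' 5 | grep -E "posi|ft"
python3 -m creep '[{"translation":[0,0,1],"roll":0,"gripper":2},{"translation":[0,0,2],"roll":0,"gripper":2},{"translation":[0,0,3],"roll":0,"gripper":2},{"translation":[0,0,3],"roll":0,"gripper":2}]' 4 | grep -E "posi|ft"
```

```text
position: [0.5221, 0.361, 0.0529]
ft_force: [-0.6, 0.4, -3.7]
position: [0.5221, 0.361, 0.0498]
ft_force: [-0.6, 1.2, -3.7]
```

```bash
for i in 1 2 3; do python3 -m creep '[{"translation":[0,0,1],"roll":0,"gripper":2},{"translation":[0,0,2],"roll":0,"gripper":2},{"translation":[0,0,3],"roll":0,"gripper":2},{"translation":[0,0,3],"roll":0,"gripper":2}]' 4 | grep -E "posi|ft"; done
```

```text
position: [0.5221, 0.361, 0.0468]
ft_force: [0.5, -0.3, -4.0]
position: [0.5228, 0.361, 0.0452]
ft_force: [-2.1, -1.5, 4.0]
position: [0.5234, 0.361, 0.0424]
ft_force: [-0.4, -2.7, 4.6]
```

```bash
python3 -m creep '[{"translation":[0,0,0],"roll":0,"gripper":50},{"translation":[0,0,0],"roll":0,"gripper":50},{"translation":[0,0,0],"roll":0,"gripper":50},{"translation":[0,0,0],"roll":0,"gripper":50},{"translation":[0,0,0],"roll":0,"gripper":50}]' 50 | grep -E "posi|ft|wid"
python3 -m creep '[{"translation":[0,0,-30],"roll":0,"gripper":50},{"translation":[0,0,-70],"roll":0,"gripper":50},{"translation":[0,0,-110],"roll":0,"gripper":50},{"translation":[0,0,-150],"roll":0,"gripper":50},{"translation":[0,0,-190],"roll":0,"gripper":50}]' 50 | grep -E "posi|ft|wid"
python3 -m creep '[{"translation":[-30,0,-30],"roll":0,"gripper":50},{"translation":[-50,0,-65],"roll":0,"gripper":50},{"translation":[-70,0,-65],"roll":0,"gripper":50},{"translation":[-70,0,-65],"roll":0,"gripper":50},{"translation":[-70,0,-65],"roll":0,"gripper":50}]' 50 | grep -E "posi|ft|wid"
python3 - <<'E'
from h import *
state()
for n in("wrist","side","top"):
    c,im=shot(n,n+"_q.png"); print(n); bar(c,im,.054)
    if n=="wrist":
        import pickle; pickle.dump(c,open("cq.pkl","wb"))
        # dark plate mask
        for t in("plate","plate_handle","tealight0"):
            for d in viewer.recognise(n,t)[:3]: print(t,round(d["p"],2),np.round(d["bbox"]))
        for u in range(60,620,40): print(u,im[100,u])
E
```

```text
position: [0.5222, 0.361, 0.0408]
ft_force: [0.2, 0.6, -0.9]
grip_width: 0.0371
position: [0.5217, 0.3609, 0.2326]
ft_force: [0.1, 1.4, -0.9]
grip_width: 0.0495
position: [0.5926, 0.3616, 0.2957]
ft_force: [0.1, -1.0, -0.2]
grip_width: 0.0498
t 51.45 pos [0.5926 0.3616 0.2957] x [-1.    -0.013  0.   ] y [-0.013  1.     0.   ] z [-0.  0. -1.] F [ 0.1 -1.  -0.2] w 0.0498 gf 0.0
wrist
[313  69  10  86 847] [[0.478, 0.3546], [0.4779, 0.3644], [0.5696, 0.3658], [0.5697, 0.3555]] [0.5238 0.3601]
[190 242  20  59 416] [[0.7574, 0.1924], [0.6771, 0.2097], [0.6799, 0.2289], [0.7605, 0.2124]] [0.7187 0.2109]
[423 243  22  58 619] [[0.6778, 0.4911], [0.6759, 0.5158], [0.7548, 0.5285], [0.7568, 0.5026]] [0.7163 0.5095]
[ 202  312  384   16 4379] [[0.7992, 0.2111], [0.7768, 0.2127], [0.7706, 0.7114], [0.7929, 0.7161]] [0.7849 0.4628]
plate 0.82 [239.  56. 159. 107.]
plate_handle 0.84 [239.  57. 157. 112.]
plate_handle 0.68 [  1. 111. 124. 104.]
tealight0 0.91 [196. 197.  40.  37.]
tealight0 0.55 [61.  0. 55. 38.]
60 [ 77 156 226]
100 [ 74 152 218]
140 [ 75 154 223]
180 [ 79 157 225]
220 [ 75 157 224]
260 [ 58  94 164]
300 [ 59 100 169]
340 [ 61 103 170]
380 [ 59 101 175]
420 [ 73 152 219]
460 [ 76 150 219]
500 [ 73 150 219]
540 [ 73 148 216]
580 [ 74 146 215]
side
[225 358  46  31 437] [[0.5674, 0.3797], [0.5708, 0.3538], [0.472, 0.3537], [0.4705, 0.3789]] [0.5202 0.3665]
top
```

The plate is now flat: its bar is centred at (0.524, 0.360), yaw ~0.9°, length 91.8 mm. I regrip at its centre.

```bash
python3 -m creep '[{"translation":[40,0,20],"roll":0,"gripper":50},{"translation":[69,0,50],"roll":0,"gripper":50},{"translation":[69,0,90],"roll":0,"gripper":50},{"translation":[69,0,130],"roll":0,"gripper":50},{"translation":[69,0,165],"roll":0,"gripper":50}]' 50 | grep -E "posi|ft|wid"
python3 -m creep '[{"translation":[0,0,30],"roll":0,"gripper":50},{"translation":[0,0,60],"roll":0,"gripper":50},{"translation":[0,0,75],"roll":0,"gripper":50},{"translation":[0,0,80],"roll":0,"gripper":50},{"translation":[0,0,80],"roll":0,"gripper":50}]' 50 | grep -E "posi|ft|wid"
python3 - <<'E'
from h import *
state(); print(delta([.5238,.3605,.05]))
E
python3 -m creep '[{"translation":[0,0,0],"roll":0,"gripper":2},{"translation":[0,0,0],"roll":0,"gripper":2},{"translation":[0,0,0],"roll":0,"gripper":2},{"translation":[0,0,0],"roll":0,"gripper":2},{"translation":[0,0,0],"roll":0,"gripper":2}]' 50 | grep -E "posi|ft|wid"
python3 -m creep '[{"translation":[0,0,0],"roll":0,"gripper":2},{"translation":[0,0,0],"roll":0,"gripper":2},{"translation":[0,0,0],"roll":0,"gripper":2}]' 55 | grep -E "posi|ft|wid|force"
```

```text
position: [0.5212, 0.361, 0.1293]
ft_force: [0.3, 0.1, -0.6]
grip_width: 0.05
position: [0.5219, 0.3606, 0.0493]
ft_force: [-0.7, 0.2, -0.9]
grip_width: 0.05
t 52.58 pos [0.5219 0.3606 0.0493] x [-1.    -0.014  0.003] y [-0.014  1.    -0.001] z [-0.003 -0.001 -1.   ] F [-0.7  0.2 -0.9] w 0.05 gf 0.0
[-1.9 -0.2 -0.7]
position: [0.5237, 0.3613, 0.0521]
ft_force: [-0.1, 0.2, 0.4]
grip_width: 0.0244
position: [0.5233, 0.3611, 0.0514]
ft_force: [-0.8, -0.3, 3.5]
grip_width: 0.0116
grip_force: 55.0
```

```bash
python3 -m creep '[{"translation":[0,0,-15],"roll":0,"gripper":2},{"translation":[0,0,-35],"roll":0,"gripper":2},{"translation":[0,0,-55],"roll":0,"gripper":2},{"translation":[0,0,-75],"roll":0,"gripper":2},{"translation":[0,0,-85],"roll":0,"gripper":2}]' 55 | grep -E "posi|ft|wid|force"
python3 -m creep '[{"translation":[-4,-22,0],"roll":0,"gripper":2},{"translation":[-8,-46,0],"roll":0,"gripper":2},{"translation":[-12,-70,0],"roll":0,"gripper":2},{"translation":[-16,-95,0],"roll":0,"gripper":2},{"translation":[-22,-120,0],"roll":0,"gripper":2}]' 55 | grep -E "posi|ft|wid"
python3 -m creep '[{"translation":[-4,-24,0],"roll":0,"gripper":2},{"translation":[-8,-48,0],"roll":0,"gripper":2},{"translation":[-12,-72,0],"roll":0,"gripper":2},{"translation":[-16,-96,0],"roll":0,"gripper":2},{"translation":[-22,-120,0],"roll":0,"gripper":2}]' 55 | grep -E "posi|ft|wid"
python3 -m creep '[{"translation":[-4,-24,0],"roll":0,"gripper":2},{"translation":[-8,-48,0],"roll":0,"gripper":2},{"translation":[-12,-72,0],"roll":0,"gripper":2},{"translation":[-16,-96,0],"roll":0,"gripper":2},{"translation":[-21,-120,0],"roll":0,"gripper":2}]' 55 | grep -E "posi|ft|wid"
python3 -m creep '[{"translation":[0,0,10],"roll":0,"gripper":2},{"translation":[0,0,20],"roll":0,"gripper":2},{"translation":[0,0,30],"roll":0,"gripper":2},{"translation":[0,0,38],"roll":0,"gripper":2},{"translation":[0,0,38],"roll":0,"gripper":2}]' 55 | grep -E "posi|ft|wid"
python3 -m creep '[{"translation":[0,0,0],"roll":0,"gripper":2},{"translation":[0,0,0],"roll":0,"gripper":2},{"translation":[0,0,0],"roll":0,"gripper":2}]' 55 | grep -E "posi|ft|wid"
python3 - <<'E'
from h import *
state(); print(delta([.593,.0018,.07]))
c,im=shot("wrist"); bar(c,im,.106)
E
```

```text
position: [0.5235, 0.3612, 0.1374]
ft_force: [0.7, 0.3, -3.3]
grip_width: 0.0116
grip_force: 55.0
position: [0.5454, 0.2402, 0.1349]
ft_force: [0.2, 0.2, -2.9]
grip_width: 0.0117
position: [0.5691, 0.1205, 0.1348]
ft_force: [0.5, 0.0, -3.4]
grip_width: 0.0113
position: [0.592, 0.0009, 0.1349]
ft_force: [0.2, -0.6, -3.7]
grip_width: 0.0113
position: [0.5907, 0.0033, 0.0952]
ft_force: [-0.1, 0.4, -4.2]
grip_width: 0.0116
position: [0.5934, 0.0024, 0.0984]
ft_force: [-0.0, -0.3, -3.9]
grip_width: 0.0114
t 55.58 pos [0.5934 0.0024 0.0984] x [-1.    -0.014 -0.001] y [-0.014  1.    -0.   ] z [ 0.001 -0.    -1.   ] F [-0.  -0.3 -3.9] w 0.0114 gf 55.0
[ 0.5 -0.6 28.4]
[ 304  160   27   95 2470] [[0.5439, -0.0046], [0.5438, 0.006], [0.585, 0.007], [0.5852, -0.0044]] [0.5645 0.001 ]
[272 242  10  59 326] [[0.6078, -0.0198], [0.5796, -0.0176], [0.5798, -0.0141], [0.6081, -0.0162]] [ 0.5938 -0.0169]
[353 242  10  59 360] [[0.5793, 0.0167], [0.5792, 0.0204], [0.6074, 0.0224], [0.6075, 0.0185]] [0.5934 0.0195]
[ 112  287  384   41 5513] [[0.6025, -0.0909], [0.6, 0.0816], [0.6206, 0.0846], [0.6232, -0.0937]] [ 0.6116 -0.0046]
```

```bash
python3 -m creep '[{"translation":[0,0,4],"roll":0,"gripper":2},{"translation":[0,0,8],"roll":0,"gripper":2},{"translation":[0,0,10],"roll":0,"gripper":2},{"translation":[0,0,12],"roll":0,"gripper":2},{"translation":[0,0,12],"roll":0,"gripper":2}]' 55 | grep -E "posi|ft|wid"
for i in 1 2 3; do python3 -m creep '[{"translation":[0,0,1],"roll":0,"gripper":2},{"translation":[0,0,2],"roll":0,"gripper":2},{"translation":[0,0,3],"roll":0,"gripper":2},{"translation":[0,0,3],"roll":0,"gripper":2}]' 55 | grep -E "posi|ft"; done
```

```text
position: [0.5926, 0.0019, 0.0854]
ft_force: [0.8, 0.9, -4.1]
grip_width: 0.0114
position: [0.5929, 0.0019, 0.0828]
ft_force: [0.3, -0.9, -3.7]
position: [0.5929, 0.0019, 0.0798]
ft_force: [0.3, 0.5, -3.6]
position: [0.5927, 0.0021, 0.0767]
ft_force: [-0.6, 0.8, -3.2]
```

```bash
for i in 1 2; do python3 -m creep '[{"translation":[0,0,1],"roll":0,"gripper":2},{"translation":[0,0,2],"roll":0,"gripper":2},{"translation":[0,0,3],"roll":0,"gripper":2},{"translation":[0,0,3],"roll":0,"gripper":2}]' 55 | grep -E "posi|ft"; done
for i in 1 2; do python3 -m creep '[{"translation":[0,0,1],"roll":0,"gripper":2},{"translation":[0,0,1],"roll":0,"gripper":2},{"translation":[0,0,1],"roll":0,"gripper":2}]' 55 | grep -E "posi|ft"; done
```

```text
position: [0.5927, 0.0021, 0.0737]
ft_force: [-0.6, 0.2, -3.9]
position: [0.5927, 0.0021, 0.0707]
ft_force: [-2.0, 2.9, -2.9]
position: [0.5927, 0.0022, 0.0698]
ft_force: [-2.1, 2.6, -1.8]
position: [0.5926, 0.0023, 0.0694]
ft_force: [-2.9, 3.9, 2.0]
```

```bash
python3 -m creep '[{"translation":[0,0,0],"roll":0,"gripper":50},{"translation":[0,0,0],"roll":0,"gripper":50},{"translation":[0,0,0],"roll":0,"gripper":50},{"translation":[0,0,0],"roll":0,"gripper":50},{"translation":[0,0,0],"roll":0,"gripper":50}]' 50 | grep -E "posi|ft|wid"
python3 -m creep '[{"translation":[0,0,-30],"roll":0,"gripper":50},{"translation":[0,0,-70],"roll":0,"gripper":50},{"translation":[0,0,-110],"roll":0,"gripper":50},{"translation":[0,0,-150],"roll":0,"gripper":50},{"translation":[-40,0,-190],"roll":0,"gripper":50}]' 50 | grep -E "posi|ft|wid"
python3 -m creep '[{"translation":[-30,0,-30],"roll":0,"gripper":75},{"translation":[-30,0,-40],"roll":0,"gripper":75},{"translation":[-30,0,-40],"roll":0,"gripper":75},{"translation":[-30,0,-40],"roll":0,"gripper":75}]' 50 | grep -E "posi|ft|wid"
python3 - <<'E'
from h import *
c,im=shot("wrist"); bar(c,im,.072)
E
python3 -m creep '[{"translation":[40,42,0],"roll":0,"gripper":75},{"translation":[80,85,0],"roll":0,"gripper":75},{"translation":[120,120,0],"roll":0,"gripper":75},{"translation":[130,150,0],"roll":0,"gripper":75},{"translation":[130,150,0],"roll":0,"gripper":75}]' 50 | grep -E "posi|ft|wid"
python3 -m creep '[{"translation":[35,20,-40],"roll":0,"gripper":75},{"translation":[35,20,-40],"roll":0,"gripper":75},{"translation":[35,20,-40],"roll":0,"gripper":75},{"translation":[35,20,-40],"roll":0,"gripper":75}]' 50 | grep -E "posi|ft|wid"
python3 - <<'E'
from h import *
c,im=shot("wrist","wt.png"); state()
import pickle; pickle.dump(c,open("ct.pkl","wb"))
for d in viewer.recognise("wrist","tealight0"): b=d["bbox"]; print(round(d["p"],2),np.round(b),np.round(unproj(c,(b[0]+b[2]/2,b[1]+b[3]/2),.014),4))
# cream tops
hsv=cv2.cvtColor(im,cv2.COLOR_BGR2HSV); m=((hsv[...,1]<80)&(hsv[...,2]>170)).astype(np.uint8)
n,_,s,ce=cv2.connectedComponentsWithStats(m)
for i in range(1,n):
  if s[i,4]>150: print(s[i],np.round(unproj(c,(s[i,0]+s[i,2]/2,s[i,1]+s[i,3]/2),.023)[:2],4))
E
```

```text
position: [0.5939, 0.0014, 0.0692]
ft_force: [-0.8, 0.2, 0.3]
grip_width: 0.037
position: [0.6181, 0.0028, 0.2514]
ft_force: [0.8, 0.9, -1.2]
grip_width: 0.0496
position: [0.6517, 0.0027, 0.288]
ft_force: [-0.9, -0.3, 0.2]
grip_width: 0.0692
[313  77  11  90 985] [[0.5477, -0.0039], [0.5475, 0.0062], [0.6384, 0.0078], [0.6386, -0.003]] [0.593  0.0018]
[150 242  24  59 383] [[0.7996, -0.2049], [0.725, -0.182], [0.7293, -0.1626], [0.8043, -0.1846]] [ 0.7646 -0.1835]
[470 245  16  56 327] [[0.7983, 0.1874], [0.7275, 0.1819], [0.7283, 0.198], [0.7991, 0.2043]] [0.7633 0.1929]
position: [0.5151, 0.1522, 0.2858]
ft_force: [0.0, 0.3, -0.2]
grip_width: 0.075
position: [0.4848, 0.1701, 0.3279]
ft_force: [-0.5, 0.2, -0.3]
grip_width: 0.0752
t 60.23 pos [0.4853 0.1697 0.3273] x [-1.    -0.013  0.001] y [-0.013  1.    -0.001] z [-0.001 -0.001 -1.   ] F [ 0.1  0.2 -0.4] w 0.0753 gf 0.0
0.93 [243.  91.  35.  42.] [0.4165 0.0929 0.014 ]
0.83 [366.  43.  39.  37.] [0.3516 0.2544 0.014 ]
0.6 [340. 286.  28.   9.] [0.6763 0.2279 0.014 ]
[371  45  32  33 815] [0.3528 0.2544]
[246  99  30  30 724] [0.4186 0.0949]
[  20  185   89   49 3224] [ 0.5517 -0.1833]
[221 306  26  23 363] [0.7198 0.0453]
```

The plate's bar is at (0.593, 0.0018), exactly over the plinth. Tealights are at (0.418, 0.095) and (0.353, 0.254). I pick the first.

```bash
python3 -m creep '[{"translation":[25,-27,0],"roll":0,"gripper":70},{"translation":[50,-54,0],"roll":0,"gripper":70},{"translation":[68,-74,25],"roll":0,"gripper":70},{"translation":[68,-74,65],"roll":0,"gripper":70},{"translation":[68,-74,100],"roll":0,"gripper":70}]' 15 | grep -E "posi"
python3 -m creep '[{"translation":[0,0,40],"roll":0,"gripper":70},{"translation":[0,0,80],"roll":0,"gripper":70},{"translation":[0,0,120],"roll":0,"gripper":70},{"translation":[0,0,140],"roll":0,"gripper":70},{"translation":[0,0,140],"roll":0,"gripper":70}]' 15 | grep -E "posi"
python3 -m creep '[{"translation":[0,0,0],"roll":0,"gripper":70},{"translation":[0,0,0],"roll":0,"gripper":70}]' 15 | grep -E "posi"
python3 - <<'E'
from h import *
state(); print(delta([.4182,.0947,.024]))
E
```

```text
position: [0.4181, 0.0934, 0.227]
position: [0.4156, 0.0944, 0.0837]
position: [0.4191, 0.095, 0.0886]
t 61.28 pos [0.4191 0.095  0.0886] x [-1.    -0.012 -0.001] y [-0.012  1.    -0.   ] z [ 0.001 -0.    -1.   ] F [-0.3 -0.  -0.1] w 0.0699 gf 0.0
[ 0.9 -0.2 64.6]
```

```bash
python3 -m creep '[{"translation":[1,0,30],"roll":0,"gripper":70},{"translation":[1,0,55],"roll":0,"gripper":70},{"translation":[1,0,63],"roll":0,"gripper":70},{"translation":[1,0,63],"roll":0,"gripper":30},{"translation":[1,0,63],"roll":0,"gripper":30}]' 15 | grep -E "posi|ft"
python3 -m creep '[{"translation":[0,0,0],"roll":0,"gripper":30},{"translation":[0,0,0],"roll":0,"gripper":30},{"translation":[0,0,0],"roll":0,"gripper":30},{"translation":[0,0,0],"roll":0,"gripper":30},{"translation":[0,0,0],"roll":0,"gripper":30}]' 15 | grep -E "posi|ft|wid|force"
python3 -m creep '[{"translation":[0,0,-20],"roll":0,"gripper":30},{"translation":[0,0,-45],"roll":0,"gripper":30},{"translation":[0,0,-70],"roll":0,"gripper":30},{"translation":[0,0,-90],"roll":0,"gripper":30},{"translation":[0,0,-90],"roll":0,"gripper":30}]' 15 | grep -E "posi|ft|wid|force"
python3 -m creep '[{"translation":[-30,-8,0],"roll":0,"gripper":30},{"translation":[-60,-16,0],"roll":0,"gripper":30},{"translation":[-90,-24,0],"roll":0,"gripper":30},{"translation":[-120,-32,0],"roll":0,"gripper":30},{"translation":[-144,-36,0],"roll":0,"gripper":30}]' 15 | grep -E "posi|ft|wid|force"
python3 -m creep '[{"translation":[0,0,20],"roll":0,"gripper":30},{"translation":[0,0,40],"roll":0,"gripper":30},{"translation":[0,0,50],"roll":0,"gripper":30},{"translation":[0,0,50],"roll":0,"gripper":30},{"translation":[0,0,50],"roll":0,"gripper":30}]' 15 | grep -E "posi|ft|wid|force"
python3 - <<'E'
from h import *
state()
E
```

```text
position: [0.4179, 0.0955, 0.0264]
ft_force: [-0.2, 0.3, 0.2]
position: [0.4179, 0.0956, 0.0265]
ft_force: [0.1, -0.1, 8.6]
grip_width: 0.0436
grip_force: 15.0
position: [0.419, 0.0956, 0.1187]
ft_force: [-0.0, 0.1, -0.4]
grip_width: 0.0437
grip_force: 15.0
position: [0.5639, 0.0605, 0.115]
ft_force: [0.9, 0.6, -0.5]
grip_width: 0.0435
grip_force: 15.0
position: [0.5606, 0.0617, 0.0646]
ft_force: [0.3, -0.4, -0.7]
grip_width: 0.0436
grip_force: 15.0
t 63.37 pos [0.5606 0.0617 0.0646] x [-1.    -0.014  0.003] y [-0.014  1.     0.   ] z [-0.003  0.    -1.   ] F [ 0.3 -0.4 -0.7] w 0.0436 gf 15.0
```

```bash
python3 -m creep '[{"translation":[0,0,4],"roll":0,"gripper":30},{"translation":[0,0,8],"roll":0,"gripper":30},{"translation":[0,0,8],"roll":0,"gripper":30},{"translation":[0,0,8],"roll":0,"gripper":30}]' 15 | grep -E "posi|ft"
python3 -m creep '[{"translation":[0,0,1],"roll":0,"gripper":30},{"translation":[0,0,2],"roll":0,"gripper":30},{"translation":[0,0,2],"roll":0,"gripper":30}]' 15 | grep -E "posi|ft"
```

```text
position: [0.5618, 0.0615, 0.0578]
ft_force: [0.4, 0.6, -0.5]
position: [0.5617, 0.0615, 0.0555]
ft_force: [-0.2, 0.4, -1.0]
```

```bash
for i in 1 2; do python3 -m creep '[{"translation":[0,0,1],"roll":0,"gripper":30},{"translation":[0,0,1],"roll":0,"gripper":30},{"translation":[0,0,1],"roll":0,"gripper":30}]' 15 | grep -E "posi|ft"; done
```

```text
position: [0.5618, 0.0615, 0.0546]
ft_force: [-0.3, 0.3, 0.2]
position: [0.5618, 0.0615, 0.0545]
ft_force: [-1.2, -0.0, 7.2]
```

```bash
python3 -m creep '[{"translation":[0,0,0],"roll":0,"gripper":60},{"translation":[0,0,0],"roll":0,"gripper":60},{"translation":[0,0,0],"roll":0,"gripper":60},{"translation":[0,0,0],"roll":0,"gripper":60},{"translation":[0,0,-10],"roll":0,"gripper":60}]' 15 | grep -E "posi|ft|wid"
python3 -m creep '[{"translation":[0,0,-30],"roll":0,"gripper":60},{"translation":[0,0,-70],"roll":0,"gripper":60},{"translation":[20,20,-70],"roll":0,"gripper":70},{"translation":[45,45,-70],"roll":0,"gripper":70},{"translation":[70,70,-70],"roll":0,"gripper":70}]' 15 | grep -E "posi"
python3 -m creep '[{"translation":[28,26,0],"roll":0,"gripper":70},{"translation":[56,52,0],"roll":0,"gripper":70},{"translation":[84,78,0],"roll":0,"gripper":70},{"translation":[112,104,0],"roll":0,"gripper":70},{"translation":[137,126,0],"roll":0,"gripper":70}]' 15 | grep -E "posi"
python3 -m creep '[{"translation":[0,0,30],"roll":0,"gripper":70},{"translation":[0,0,50],"roll":0,"gripper":70},{"translation":[0,0,50],"roll":0,"gripper":70},{"translation":[0,0,50],"roll":0,"gripper":70},{"translation":[0,0,50],"roll":0,"gripper":70}]' 15 | grep -E "posi"
python3 - <<'E'
from h import *
state(); print(delta([.3527,.2544,.0265]))
E
```

```text
position: [0.5603, 0.0615, 0.062]
ft_force: [-0.4, 0.0, 0.8]
grip_width: 0.0595
position: [0.4911, 0.1308, 0.135]
position: [0.3502, 0.2557, 0.134]
position: [0.3528, 0.2547, 0.0842]
t 66.12 pos [0.3528 0.2547 0.0842] x [-1.    -0.013 -0.001] y [-0.013  1.     0.   ] z [ 0.001  0.    -1.   ] F [-0.3  0.4 -0.3] w 0.07 gf 0.0
[ 0.2 -0.3 57.7]
```

```bash
python3 -m creep '[{"translation":[0,0,30],"roll":0,"gripper":70},{"translation":[0,0,52],"roll":0,"gripper":70},{"translation":[0,0,58],"roll":0,"gripper":70},{"translation":[0,0,58],"roll":0,"gripper":30},{"translation":[0,0,58],"roll":0,"gripper":30}]' 15 | grep -E "posi|ft"
python3 -m creep '[{"translation":[0,0,0],"roll":0,"gripper":30},{"translation":[0,0,0],"roll":0,"gripper":30},{"translation":[0,0,0],"roll":0,"gripper":30},{"translation":[0,0,0],"roll":0,"gripper":30},{"translation":[0,0,0],"roll":0,"gripper":30}]' 15 | grep -E "posi|ft|wid|force"
python3 -m creep '[{"translation":[0,0,-20],"roll":0,"gripper":30},{"translation":[0,0,-45],"roll":0,"gripper":30},{"translation":[0,0,-70],"roll":0,"gripper":30},{"translation":[0,0,-90],"roll":0,"gripper":30},{"translation":[0,0,-90],"roll":0,"gripper":30}]' 15 | grep -E "posi|ft|wid|force"
python3 -m creep '[{"translation":[-25,-20,0],"roll":0,"gripper":30},{"translation":[-54,-40,0],"roll":0,"gripper":30},{"translation":[-81,-60,0],"roll":0,"gripper":30},{"translation":[-108,-80,0],"roll":0,"gripper":30},{"translation":[-135,-99,0],"roll":0,"gripper":30}]' 15 | grep -E "posi|wid|force"
python3 -m creep '[{"translation":[-28,-20,0],"roll":0,"gripper":30},{"translation":[-56,-40,0],"roll":0,"gripper":30},{"translation":[-84,-60,0],"roll":0,"gripper":30},{"translation":[-110,-80,0],"roll":0,"gripper":30},{"translation":[-134,-99,0],"roll":0,"gripper":30}]' 15 | grep -E "posi|wid|force"
python3 -m creep '[{"translation":[0,0,20],"roll":0,"gripper":30},{"translation":[0,0,40],"roll":0,"gripper":30},{"translation":[0,0,50],"roll":0,"gripper":30},{"translation":[0,0,50],"roll":0,"gripper":30},{"translation":[0,0,50],"roll":0,"gripper":30}]' 15 | grep -E "posi|wid|force"
```

```text
position: [0.3526, 0.2546, 0.0262]
ft_force: [1.1, 0.5, -0.2]
position: [0.3526, 0.2549, 0.0264]
ft_force: [0.7, 0.1, 7.1]
grip_width: 0.0436
grip_force: 15.0
position: [0.3537, 0.2555, 0.1186]
ft_force: [0.1, 0.4, -0.4]
grip_width: 0.0436
grip_force: 15.0
position: [0.4888, 0.1563, 0.1147]
ft_force: [1.1, 0.6, -1.0]
grip_width: 0.0434
grip_force: 15.0
position: [0.6246, 0.059, 0.1143]
ft_force: [0.2, -0.2, -0.6]
grip_width: 0.0435
grip_force: 15.0
position: [0.6225, 0.0607, 0.0643]
ft_force: [0.1, -0.1, -0.2]
grip_width: 0.0436
grip_force: 15.0
```

```bash
python3 -m creep '[{"translation":[0,0,4],"roll":0,"gripper":30},{"translation":[0,0,7],"roll":0,"gripper":30},{"translation":[0,0,8],"roll":0,"gripper":30},{"translation":[0,0,9],"roll":0,"gripper":30},{"translation":[0,0,9],"roll":0,"gripper":30}]' 15 | grep -E "posi|ft"
for i in 1 2 3; do python3 -m creep '[{"translation":[0,0,1],"roll":0,"gripper":30},{"translation":[0,0,1],"roll":0,"gripper":30},{"translation":[0,0,1],"roll":0,"gripper":30}]' 15 | grep -E "posi|ft"; done
```

```text
position: [0.6238, 0.0605, 0.0567]
ft_force: [-0.2, -0.5, -0.9]
position: [0.6238, 0.0603, 0.0556]
ft_force: [-0.7, 0.2, -0.1]
position: [0.6238, 0.0603, 0.0545]
ft_force: [0.1, 0.4, 0.3]
position: [0.6238, 0.0603, 0.0544]
ft_force: [-1.6, -1.0, 4.6]
```

```bash
python3 -m creep '[{"translation":[0,0,0],"roll":0,"gripper":60},{"translation":[0,0,0],"roll":0,"gripper":60},{"translation":[0,0,0],"roll":0,"gripper":60},{"translation":[0,0,0],"roll":0,"gripper":60},{"translation":[0,0,-10],"roll":0,"gripper":60}]' 15 | grep -E "posi|ft|wid"
python3 -m creep '[{"translation":[0,0,-30],"roll":0,"gripper":60},{"translation":[0,0,-70],"roll":0,"gripper":60},{"translation":[-10,20,-100],"roll":0,"gripper":70},{"translation":[-30,45,-120],"roll":0,"gripper":70},{"translation":[-50,70,-140],"roll":0,"gripper":70}]' 15 | grep -E "posi"
python3 -m creep '[{"translation":[-20,30,-30],"roll":0,"gripper":70},{"translation":[-40,60,-60],"roll":0,"gripper":70},{"translation":[-40,70,-70],"roll":0,"gripper":70},{"translation":[-40,70,-70],"roll":0,"gripper":70},{"translation":[-40,70,-70],"roll":0,"gripper":70}]' 15 | grep -E "posi"
cat > tl.py <<'E'
from h import *
c,im=shot("wrist"); state()
for d in viewer.recognise("wrist","tealight0"): b=d["bbox"]; print(round(d["p"],2),np.round(b),*[np.round(unproj(c,(b[0]+b[2]/2,b[1]+b[3]/2),z)[:2],4) for z in(.014,.042)])
hsv=cv2.cvtColor(im,cv2.COLOR_BGR2HSV); m=((hsv[...,1]<80)&(hsv[...,2]>170)).astype(np.uint8)
n,_,s,ce=cv2.connectedComponentsWithStats(m)
for i in range(1,n):
  if s[i,4]>150: print(s[i],*[np.round(unproj(c,(s[i,0]+s[i,2]/2,s[i,1]+s[i,3]/2),z)[:2],4) for z in(.023,.051)])
E
python3 tl.py
```

```text
position: [0.6221, 0.0604, 0.0618]
ft_force: [0.6, 0.4, -0.4]
grip_width: 0.0594
position: [0.6733, 0.1313, 0.2068]
position: [0.7119, 0.2025, 0.2749]
t 71.08 pos [0.7108 0.2013 0.2731] x [-1.    -0.014  0.001] y [-0.014  1.    -0.001] z [-0.001 -0.001 -1.   ] F [-0.7 -1.3 -1.3] w 0.0699 gf 0.0
0.89 [158.   0.  51.  56.] [0.5553 0.0509] [0.5614 0.0613]
0.66 [161.  70.  48.  41.] [0.6213 0.0477] [0.6229 0.0583]
0.59 [321. 101.  36.  42.] [0.6539 0.2265] [0.6532 0.2248]
0.44 [124.   0. 108. 121.] [0.5891 0.0428] [0.5929 0.0538]
0.2 [ 3. 56.  9. 18.] [ 0.5971 -0.151 ] [ 0.6003 -0.1266]
[   0    0   33  123 2736] [ 0.594  -0.1324] [ 0.5975 -0.1088]
[ 158    5   40   42 1300] [0.5556 0.0492] [0.5618 0.0599]
[ 163   71   38   39 1135] [0.6218 0.0478] [0.6233 0.0586]
[321 107  34  34 913] [0.656  0.2246] [0.6551 0.2229]
[ 150  159   55   96 2373] [0.7585 0.0304] [0.7503 0.0425]
```

```bash
python3 -m creep '[{"translation":[30,12,20],"roll":0,"gripper":70},{"translation":[55,25,50],"roll":0,"gripper":70},{"translation":[55,25,90],"roll":0,"gripper":70},{"translation":[55,25,130],"roll":0,"gripper":70},{"translation":[55,25,160],"roll":0,"gripper":70}]' 15 | grep -E "posi"
python3 -m creep '[{"translation":[0,0,30],"roll":0,"gripper":70},{"translation":[0,0,30],"roll":0,"gripper":70},{"translation":[0,0,30],"roll":0,"gripper":70},{"translation":[0,0,30],"roll":0,"gripper":70}]' 15 | grep -E "posi"
python3 - <<'E'
from h import *
state(); print(delta([.655,.2255,.0265]))
E
```

```text
position: [0.6528, 0.2239, 0.1092]
position: [0.657, 0.2249, 0.0843]
t 71.88 pos [0.657  0.2249 0.0843] x [-1.    -0.012 -0.001] y [-0.012  1.    -0.   ] z [ 0.001 -0.    -1.   ] F [ 0.1 -0.4  0.6] w 0.0704 gf 0.0
[ 2.   0.6 57.8]
```

```bash
python3 -m creep '[{"translation":[2,0,30],"roll":0,"gripper":70},{"translation":[2,0,52],"roll":0,"gripper":70},{"translation":[2,0,58],"roll":0,"gripper":70},{"translation":[2,0,58],"roll":0,"gripper":30},{"translation":[2,0,58],"roll":0,"gripper":30}]' 15 | grep -E "posi|ft"
python3 -m creep '[{"translation":[0,0,0],"roll":0,"gripper":30},{"translation":[0,0,0],"roll":0,"gripper":30},{"translation":[0,0,0],"roll":0,"gripper":30},{"translation":[0,0,0],"roll":0,"gripper":30},{"translation":[0,0,0],"roll":0,"gripper":30}]' 15 | grep -E "posi|ft|wid|force"
python3 -m creep '[{"translation":[0,0,-20],"roll":0,"gripper":30},{"translation":[0,0,-45],"roll":0,"gripper":30},{"translation":[0,0,-70],"roll":0,"gripper":30},{"translation":[0,0,-100],"roll":0,"gripper":30},{"translation":[0,0,-130],"roll":0,"gripper":30}]' 15 | grep -E "posi|ft|wid|force"
python3 -m creep '[{"translation":[6,-25,0],"roll":0,"gripper":30},{"translation":[12,-54,0],"roll":0,"gripper":30},{"translation":[18,-82,0],"roll":0,"gripper":30},{"translation":[26,-112,0],"roll":0,"gripper":30},{"translation":[32,-140,0],"roll":0,"gripper":30}]' 15 | grep -E "posi|wid|force"
python3 -m creep '[{"translation":[6,-28,0],"roll":0,"gripper":30},{"translation":[12,-56,0],"roll":0,"gripper":30},{"translation":[18,-84,0],"roll":0,"gripper":30},{"translation":[26,-114,0],"roll":0,"gripper":30},{"translation":[32,-142,0],"roll":0,"gripper":30}]' 15 | grep -E "posi|wid|force"
python3 -m creep '[{"translation":[0,0,25],"roll":0,"gripper":30},{"translation":[0,0,50],"roll":0,"gripper":30},{"translation":[0,0,75],"roll":0,"gripper":30},{"translation":[0,0,87],"roll":0,"gripper":30},{"translation":[0,0,87],"roll":0,"gripper":30}]' 15 | grep -E "posi|wid|force"
```

```text
position: [0.6558, 0.2259, 0.0274]
ft_force: [0.3, -0.2, 0.4]
position: [0.6555, 0.2259, 0.0271]
ft_force: [-0.4, 0.6, 5.8]
grip_width: 0.0437
grip_force: 15.0
position: [0.6536, 0.2257, 0.1558]
ft_force: [-0.4, -0.2, -0.3]
grip_width: 0.0433
grip_force: 15.0
position: [0.6233, 0.0842, 0.1553]
ft_force: [-0.2, -0.1, -0.5]
grip_width: 0.0439
grip_force: 15.0
position: [0.5933, -0.0584, 0.1553]
ft_force: [-0.3, -0.4, 0.0]
grip_width: 0.0437
grip_force: 15.0
position: [0.592, -0.0565, 0.0655]
ft_force: [-0.7, -0.5, -0.5]
grip_width: 0.0432
grip_force: 15.0
```

```bash
python3 -m creep '[{"translation":[0,0,4],"roll":0,"gripper":30},{"translation":[0,0,7],"roll":0,"gripper":30},{"translation":[0,0,8],"roll":0,"gripper":30},{"translation":[0,0,9],"roll":0,"gripper":30},{"translation":[0,0,9],"roll":0,"gripper":30}]' 15 | grep -E "posi|ft"
for i in 1 2 3; do python3 -m creep '[{"translation":[0,0,1],"roll":0,"gripper":30},{"translation":[0,0,1],"roll":0,"gripper":30},{"translation":[0,0,1],"roll":0,"gripper":30}]' 15 | grep -E "posi|ft"; done
```

```text
position: [0.5948, -0.0571, 0.0602]
ft_force: [-0.2, 0.4, -0.8]
position: [0.5944, -0.0571, 0.0587]
ft_force: [0.4, 0.5, -0.3]
position: [0.5942, -0.057, 0.0574]
ft_force: [-1.4, -0.1, -0.7]
position: [0.5942, -0.0571, 0.0563]
ft_force: [-0.3, -0.3, -1.0]
```

```bash
for i in 1 2 3; do python3 -m creep '[{"translation":[0,0,0.7],"roll":0,"gripper":30},{"translation":[0,0,0.7],"roll":0,"gripper":30},{"translation":[0,0,0.7],"roll":0,"gripper":30}]' 15 | grep -E "posi|ft"; done
```

```text
position: [0.5943, -0.0571, 0.0557]
ft_force: [-0.0, 0.2, -0.1]
position: [0.5944, -0.0571, 0.0551]
ft_force: [0.9, -0.9, 0.2]
position: [0.5943, -0.0571, 0.055]
ft_force: [-0.8, 0.9, 5.9]
```

Contact. I release, rise, and check the tealights, scraper and mat, and the chips in the pan by numbers.

```bash
python3 -m creep '[{"translation":[0,0,0],"roll":0,"gripper":60},{"translation":[0,0,0],"roll":0,"gripper":60},{"translation":[0,0,0],"roll":0,"gripper":60},{"translation":[0,0,0],"roll":0,"gripper":60},{"translation":[0,0,-10],"roll":0,"gripper":60}]' 15 | grep -E "posi|ft|wid"
python3 -m creep '[{"translation":[0,0,-40],"roll":0,"gripper":60},{"translation":[0,0,-80],"roll":0,"gripper":60},{"translation":[0,0,-120],"roll":0,"gripper":60},{"translation":[0,0,-160],"roll":0,"gripper":60},{"translation":[0,0,-200],"roll":0,"gripper":60}]' 15 | grep -E "posi"
python3 -m creep '[{"translation":[-40,0,0],"roll":0,"gripper":60},{"translation":[-80,0,0],"roll":0,"gripper":60},{"translation":[-80,0,-40],"roll":0,"gripper":60},{"translation":[-80,0,-40],"roll":0,"gripper":60},{"translation":[-80,0,-40],"roll":0,"gripper":60}]' 15 | grep -E "posi"
cat > chk.py <<'E'
from h import *
exec(open("tl.py").read())
bar(c,im,.072)
for n in("wrist","side"):
  c=cam(n)
  if n=="side": viewer.camera(n)
  for t,z in(("scraper",.03),("mat",.003),("chip0",.012),("pan",.01),("tealight0",.042)):
    for d in viewer.recognise(n,t)[:6]:
      b=d["bbox"]
      if d["p"]>.35: print(n,t,round(d["p"],2),np.round(b),np.round(unproj(c,(b[0]+b[2]/2,b[1]+b[3]/2),z)[:2],3))
E
python3 chk.py
```

```text
position: [0.5928, -0.0567, 0.0628]
ft_force: [0.2, -0.2, 0.1]
grip_width: 0.0593
position: [0.5938, -0.0569, 0.2669]
position: [0.6756, -0.0562, 0.306]
t 77.6 pos [ 0.6742 -0.0559  0.3055] x [-1.    -0.014 -0.002] y [-0.014  1.    -0.001] z [ 0.002 -0.    -1.   ] F [-0.2  0.8 -1. ] w 0.0595 gf 0.0
0.92 [299.  80.  42.  38.] [ 0.5919 -0.0552] [ 0.5929 -0.0554]
0.82 [395. 108.  40.  38.] [0.6238 0.0658] [0.6228 0.0578]
0.73 [398.  48.  47.  49.] [0.5588 0.0693] [0.5619 0.0611]
[ 165   33   92  122 9045] [ 0.5874 -0.188 ] [ 0.5887 -0.1795]
[408  54  35  36 989] [0.5588 0.0707] [0.562  0.0622]
[301  83  34  35 945] [ 0.5933 -0.0576] [ 0.5942 -0.0576]
[402 112  34  33 881] [0.6251 0.0689] [0.6239 0.0605]
[ 349  186   57   69 1393] [0.7464 0.0242] [0.7372 0.0188]
[ 366   54   15   89 1002] [[0.6385, -0.0047], [0.5471, -0.0053], [0.5474, 0.0068], [0.6389, 0.0082]] [0.593  0.0012]
[168 243  23  58 368] [[0.8358, -0.2516], [0.7585, -0.2285], [0.7627, -0.2096], [0.8405, -0.2318]] [ 0.7994 -0.2304]
[453 246  14  55 284] [[0.8346, 0.1165], [0.7614, 0.1117], [0.762, 0.126], [0.8354, 0.1314]] [0.
[... 297 characters left out ...]
[228. 116.  12.  15.] [ 0.618 -0.164]
wrist pan 0.85 [120.  32. 137. 121.] [ 0.582 -0.22 ]
wrist tealight0 0.92 [299.  80.  42.  38.] [ 0.59  -0.055]
wrist tealight0 0.82 [395. 108.  40.  38.] [0.62  0.058]
wrist tealight0 0.73 [398.  48.  47.  49.] [0.559 0.062]
side scraper 0.72 [409. 146.  34.  39.] [ 0.355 -0.339]
side scraper 0.7 [358. 221.  29.  24.] [ 0.416 -0.058]
side mat 0.88 [345. 226.  44.  34.] [ 0.424 -0.047]
side mat 0.74 [364.  99.  31.  39.] [ 0.545 -0.524]
side pan 0.65 [298. 151.  58.  53.] [ 0.596 -0.211]
side tealight0 0.78 [299. 199.  12.  19.] [ 0.591 -0.06 ]
side tealight0 0.65 [263. 229.  20.  21.] [0.62  0.061]
side tealight0 0.52 [288. 237.  19.  23.] [0.558 0.061]
```

```bash
python3 -c "
from rig import hand_in
print(hand_in())"
```

```text
the job is handed in; nothing more can be done
None
```

I handed the job in at about 78 s, but `hand_in` returned no verdict: by my last measurements the chips are in the drawn-back pan, the scraper is on its mat, the plate (reseated after landing on a pin at the first try) is over both pins, and the three tealights stand on it.

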